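# Load a stool-rung drilling jig and find the drill plate that fits its dowel pins

### The arm

A 7-joint arm with a two-finger parallel gripper is mounted at the origin on the work surface. World frame = base frame: x ahead of the robot, y to its left, z up, the work surface at z = 0. Lengths are in m, angles in rad, forces in N, time in s.
With the tool pointing down it reaches from about 0.35 to 0.9 m from the base axis. Payload 8.1 kg.
Tool frame: the origin (TCP) lies midway between the tips of the shut fingers; the grasp point (between the pads) lies 19 mm behind it (arm.pinch_z is the distance from the TCP to the grasp point, in m); z points along the fingers, y is the direction in which the jaws open and shut (so a half turn about z gives the same grasp; the last joint's range is limited). The gripper opens to 92 mm and grips with 3 to 60 N. Pads are 19 mm wide; open, the fingers measure 130 mm over their backs; the gripper's body (75 mm by 190 mm) begins 47 mm behind the grasp point.
Start: joints at [-0.103, 0.434, 0.025, 1.573, -0.012, 1.134, -0.075], TCP at [0.625, -0, 0.227] pointing down, gripper open.
Joint ranges: [-2.62, 2.62], [-0.44, 2.09], [-1.27, 1.32], [0.08, 2.57], [-1.32, 4.46], [0.12, 2], [-2.74, 2.74]. Speed limits (rad/s): [2.22, 2.22, 3.01, 3.01, 3.14, 3.14, 3.14].

### API

Orientations are given as a rotation vector (axis times angle).
In Python, from cell import arm, eyes gives the robot as it stands.
- The arm moves only by the tool apply_moves, never from a script. Its argument "targets" is one flat list of numbers, 5 for each row, row after row: the closure, from 0 (fully open) to 1 (shut), then the shift along the tool's x, y, z each as a share of 40 cm, from -1 to 1, then the turn about the tool's z as a share of pi/2 rad, from -1 to 1. A call has 1 to 20 rows; each row shifts and turns the commanded pose from where the row before left it, along the tool's axes as they then stand; what a row does not reach is not made up. A row lasts 1/8 s, in which the tool goes at most 62.5 mm and 10.7 degrees, less where a joint would pass 70% of its speed; a pose out of reach is approached as far as the arm can. A call with a number of a shift or a turn outside -1 to 1 is refused whole. A call with a gripper value outside its range is refused whole. The fingers move at their own pace and stop on an object; "grip_force" is the grip in N (left out, the last holds). Time passes only in rows, so rows that do not move let the fingers close. It gives the time, the measured TCP pose, the force and the opening at its end, in the units of the state.
- arm.observe(): the state, without advancing time (a new reading comes with each control period).
- eyes.get_image(name): name is "scene" or "side" or "wrist"; returns the picture (420x560x3 uint8, red, green, blue); there is no depth.
- eyes.camera_params(name): a dict with "camera_matrix" (3x3 intrinsics, pixels), "xyz" and "attitude" of the camera in the world; the wrist camera has in their place "hand_eye" (4x4, takes a point from camera to tool coordinates, whose origin is the TCP and whose axes are the flange's). Camera axes: x right, y down, z forward; pixel columns grow to the right and rows downward; lengths in m; the calibration is good to about 2 mm. A picture is of the moment at which its call begins: read the wrist's pose just before it. camera_params takes no time and is no camera call.
- arm.sign_off(): hands the job in, once; it reports no verdict.
The state is a dict: "clock": time; "joints": joint angles; "dq": joint speeds; "joint_efforts": joint torques, N m; "position": TCP position; "ee_rot": TCP orientation; "force": force on the tool from outside, world axes, zero at the start; "ft_torque": the same for the moment, N m; "width": opening from 0.0 (shut) to 1.0 (fully open).
Only numpy, scipy, OpenCV 4.12 (cv2) and the standard library are available. Lean on these libraries where they do the work, as an engineer would, in place of code of your own. Each camera call takes 0.05 s, during which the arm holds its last target.

### The job

Get the drilling jig ready: press every rung lying on the wooden rest down past the sprung jaws until it lies fully home in the jig's clips, one rung to a pair of clips and centred along the jig, then find by trying it which of the three aluminium drill plates drops over the jig's two dowel pins, and leave that plate fully home on the rest blocks over the rungs and swing the hold-down bar over until it lies on it. Leave the plates that do not fit lying flat on the bench, handle up. Do not shift the other things on the bench.

Things in the scene. Friction and masses are not known exactly. Their poses are not given: they have to be found in the camera images.
- jig: drilling jig, fixed: plywood base 220 mm along its x, y from -78 to +114 mm, 18 thick; origin on the bench under its working centre, z up. Rungs lie in it along x, at y = -46, 0 and +46 mm, each in two sprung clips (16 mm wide, centred at x = -80 and +80 mm). A heavy steel insert in its middle has four rest blocks (34 by 16 mm, x = +-40, y = +-24.5 mm, tops 68 mm up) that carry a drill plate
- clip1 (a point): middle of the axis of a rung lying home in the clips at the jig's y = -46 mm: 50 mm above the bench. Each clip has a black saddle (top 40 mm up), a fixed steel prong on the -y side (11 mm from the rung's axis, flared above 70 mm) and a sprung hinged steel jaw on the +y side that closes over the rung; jaw and flare make a funnel about 30 mm wide at its top, 86 mm up
- clip2 (a point): the same for the clips at y = 0. A rung pressed straight down, level, swings its two jaws out (about 10 N in all); they snap back over it as it reaches the saddles
- clip3 (a point): the same for the clips at the jig's y = +46 mm. Any clips may be used, one rung to a pair
- seat (a point): where the underside centre of the fitting plate comes to lie: over the jig's centre, 68 mm above the bench, plate x along jig x. Two steel dowel pins, 10 mm thick with 2 mm chamfer, stand 18 mm up from the blocks at jig (+d, +21) and (-d, -21) mm; d is 30, 40 or 50 mm, changes from start to start and is not told. A plate that does not fit stays up on the pin tips, 86 mm above the bench
- holddown (a joint): hinged hold-down bar of the jig, rad: 0 when it lies on top of a plate that is home, grows as it opens; starts at 1.75 to 2.0 (leaning back, clear of the jig) and stays where it is left (stiff hinge: about 2 N at the bar). Hinge axis along the jig's x at jig y = +100 mm, 70 mm above the bench; two thin arms at x = +-68 mm carry the bar
- bar (a point): middle of the hold-down bar, a steel rod 8 mm thick and 140 mm long along the jig's x, 67.7 mm from the hinge; when closed it lies across the plate at the jig's y = +33 mm, its axis 80 mm above the bench; with the hold-down at 1.9 rad it is at y = +131 mm, 130 mm up. It can be pushed over with closed fingers and then pressed down from above
- rest: wooden rest on which the rungs start, fixed: board 150 by 170 mm, 6 mm thick, with two battens (16 mm wide, at its x = -60 and +60 mm) whose tops are 24 mm above the bench, with 8 mm high cleats; rungs lie along its x, 56 mm apart; origin at the centre of its underside
- rung1: beech stool rung, a round rod 20 mm thick, 184 mm long, with a tenon 14 mm thick and 8 mm long at each end (200 mm over all), about 50 g; origin at its middle on its axis, x along it. Two or three rungs are there, an absent one reads None. Starts on the rest, its axis 34 mm above the bench
- rung2: another rung, the same
- rung3: another rung, the same
- plate1: aluminium drill plate 124 mm along its x, 112 along y, 8 thick, about 0.3 kg, with a black bar handle on its middle (70 mm along x, 18 wide, 8 to 40 mm above the underside); origin at the centre of its underside, z up. Two 12.4 mm dowel holes go through at (+d, +21) and (-d, -21) mm (a half turn makes no difference); d is 30, 40 or 50 mm, one each on the three plates; which is not told
- plate2: another drill plate, alike but for d. The six small dark bushes (13 mm wide, 3 mm proud) are the same on all. The plates start flat on the bench, handle up
- plate3: the third drill plate, alike but for d
- sander: bystander: cork sanding block 99 by 60 mm, 29 mm high; origin under its centre
- tape: bystander: roll of masking tape, 92 mm wide, 30 mm high; origin under its centre
- glue: bystander: white glue bottle 60 mm wide, 170 mm high, standing; origin under its centre
- square: bystander: try square with a 100 mm wooden stock and a 150 mm steel blade, lying flat, 16 mm high; origin under the stock's middle, blade along x
- brush: bystander: paint brush lying flat; origin under its centre
- mallet: bystander: rubber mallet lying flat, 60 mm high, handle along -x, 275 mm over all; origin under the joint of handle and head
- tin: bystander: closed paint tin 104 mm wide, 120 mm high, standing; origin under its centre
Mind the look-alikes: they are no part of the job. Leave any black look-alike of the rung1 alone.

How it is judged:
By the outcome, as a careful person would: the job done as asked, in the order asked, and still so for the second after the job is handed in, with the robot touching nothing.
Of insert_p, insert_q, insert_r only 1 to 1 are there at a start; the rules pass over those that are not, and their reading is None.
Of rung1, rung2, rung3 only 2 to 3 are there at a start; the rules pass over those that are not, and their reading is None.
At some moment in a run one of plate1, plate2, plate3 may be knocked a few centimetres aside while the robot is not near it.
Once in a run the grip may slacken for a moment while it holds something.
It also fails if it takes over 210 s, if anything falls off the work surface, if the arm or the gripper's body presses on something with over 40 N, if the wrist force passes 120 N, or if a joint passes its speed limit or range.

## Working session

There is one attempt and no reset: what is moved stays moved. The work goes in short steps, Python scripts to look and compute and a tool call to move; the robot and the scene stay as the last step left them, time stands still between calls to the robot, and variables do not carry over. Pictures are saved under pics/ and viewed, and the job is handed in when it is done.

Besides the shell and the picture viewer there is one more tool, called after "Call:" as name(argument=value, ...) on one line, values as JSON. apply_moves: Moves the arm, as the interface text tells. Its arguments: {"type":"object","properties":{"targets":{"type":"array"},"grip_force":{"type":"number"}},"required":["targets"]}

```bash
ls; mkdir -p pics; python3 - <<'E'
from cell import arm, eyes
import cv2
print(arm.observe())
print(arm.pinch_z)
for n in ("scene","side","wrist"):
    im=eyes.get_image(n); cv2.imwrite(f"pics/{n}0.png",im[:,:,::-1])
    print(n,eyes.camera_params(n))
E
```

```text
pics
{'clock': 0.0, 'joints': array([-0.10258405,  0.43521871,  0.0249611 ,  1.57412256, -0.01158756,
        1.1339823 , -0.07510596]), 'dq': array([ 0.00068327,  0.00105817, -0.00103061,  0.00058735,  0.00073259,
       -0.00016156,  0.00078638]), 'joint_efforts': array([ 3.89017032e-04, -6.67853522e+01,  9.84863900e-01, -3.14464223e+01,
       -6.05165795e-02,  4.27553023e-02,  1.12382318e-04]), 'position': array([ 6.24479046e-01, -6.54903904e-05,  2.25937643e-01]), 'ee_rot': array([-2.22081088e+00, -2.22064223e+00,  1.91993816e-03]), 'force': array([-0.85625011, -0.44673872,  0.71984592]), 'ft_torque': array([0.02556951, 0.00660888, 0.01005707]), 'width': 0.9972206084216708}
0.0188
scene {'camera_matrix': array([[399.14419719,   0.        , 285.83605945],
       [  0.        , 399.14419719, 211.62694978],
       [  0.        ,   0.        ,   1.        ]]), 'xyz': array([1.34165416, 0.407578  , 0.84930417]), 'attitude': array([-1.34990119, -2.10177154,  0.99243817])}
side {'camera_matrix': array([[440.58093121,   0.        , 281.92466122],
       [  0.        , 440.58093121, 209.40626314],
       [  0.        ,   0.        ,   1.        ]]), 'xyz': array([0.08393402, 0.69879132, 0.96350322]), 'attitude': array([-0.70830288,  2.65399288, -1.05262439])}
wrist {'camera_matrix': array([[305.42880156,   0.        , 284.74540779],
       [  0.        , 305.42880156, 208.27516561],
       [  0.        ,   0.        ,   1.        ]]), 'hand_eye': array([[ 7.26282292e-04, -9.52348912e-01, -3.05009873e-01,
         8.23717967e-02],
       [ 9.99999699e-01,  6.08967317e-04,  4.79763853e-04,
        -3.51516406e-04],
       [-2.71161540e-04, -3.05010129e-01,  9.52349068e-01,
        -1.58434774e-01],
       [ 0.00000000e+00,  0.00000000e+00,  0.00000000e+00,
         1.00000000e+00]])}
```

View pics/scene0.png

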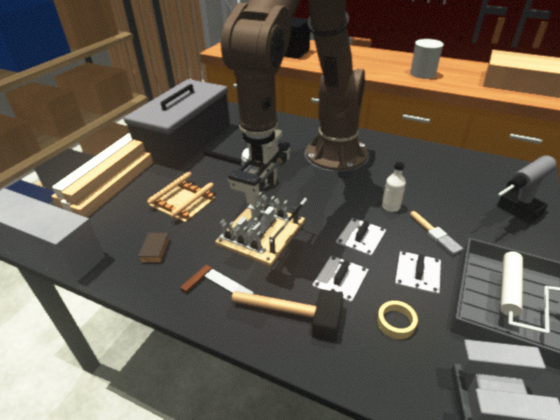

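View pics/side0.png

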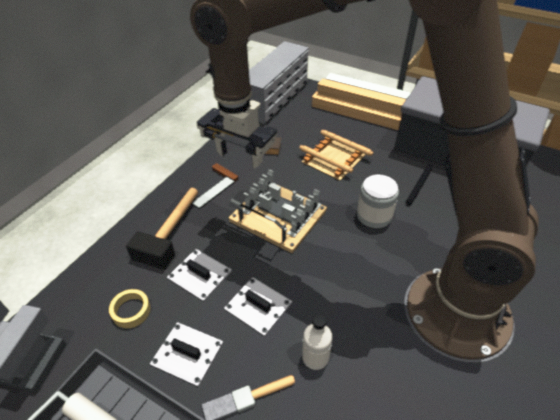

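View pics/wrist0.png

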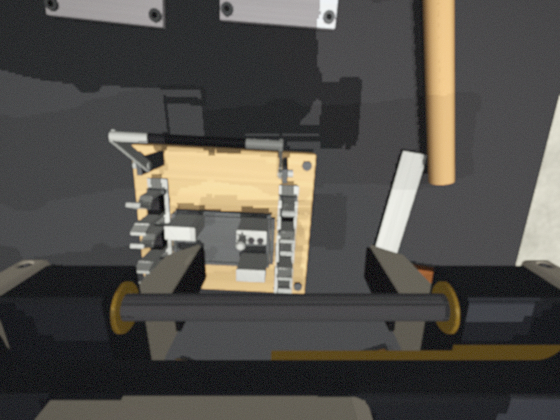

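```bash
cat > h.py <<'E'
from cell import arm, eyes
import cv2, numpy as np
from scipy.spatial.transform import Rotation as R
def cam(n,st=None):
    p=eyes.camera_params(n); K=p["camera_matrix"]
    if n=="wrist":
        st=st or arm.observe(); T=np.eye(4); T[:3,:3]=R.from_rotvec(st["ee_rot"]).as_matrix(); T[:3,3]=st["position"]
        T=T@p["hand_eye"]; return K,T[:3,:3],T[:3,3]
    return K,R.from_rotvec(p["attitude"]).as_matrix(),np.array(p["xyz"])
def ray(c,uv):
    K,Rm,t=c; d=np.linalg.inv(K)@np.array([uv[0],uv[1],1.0]); return t,Rm@d
def onz(c,uv,z):
    t,d=ray(c,uv); s=(z-t[2])/d[2]; return t+s*d
def proj(c,P):
    K,Rm,t=c; q=K@(Rm.T@(np.asarray(P,float)-t)); return q[:2]/q[2]
def tri(c1,u1,c2,u2):
    a,d=ray(c1,u1); b,e=ray(c2,u2); d/=np.linalg.norm(d); e/=np.linalg.norm(e)
    s=np.linalg.lstsq(np.stack([d,-e],1),b-a,rcond=None)[0]
    p=a+s[0]*d;q=b+s[1]*e; return (p+q)/2,np.linalg.norm(p-q)
def snap(n,f,crop=None,sc=1):
    st=arm.observe(); im=eyes.get_image(n)[:,:,::-1].copy(); cv2.imwrite(f"pics/{f}_raw.png",im)
    c=cam(n,st)
    o=im
    if crop: x0,y0,x1,y1=crop; o=im[y0:y1,x0:x1]
    o=cv2.resize(o,None,fx=sc,fy=sc,interpolation=cv2.INTER_CUBIC); cv2.imwrite(f"pics/{f}.png",o)
    np.savez(f"pics/{f}.npz",K=c[0],R=c[1],t=c[2]); return im,c
def load(f):
    z=np.load(f"pics/{f}.npz"); return z["K"],z["R"],z["t"]
E
python3 - <<'E'
import cv2
a=cv2.imread("pics/scene0.png"); b=cv2.imread("pics/side0.png")
cv2.imwrite("pics/s1.png",cv2.resize(a[160:320,130:330],None,fx=4,fy=3.75*4/3.75,interpolation=cv2.INTER_CUBIC)[:600])
cv2.imwrite("pics/s2.png",cv2.resize(b[120:270,190:390],None,fx=4,fy=4,interpolation=cv2.INTER_CUBIC))
cv2.imwrite("pics/s3.png",cv2.resize(b[230:400,110:310],None,fx=3.5,fy=3.5,interpolation=cv2.INTER_CUBIC))
E
```

```text
(no output)
```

View pics/s1.png

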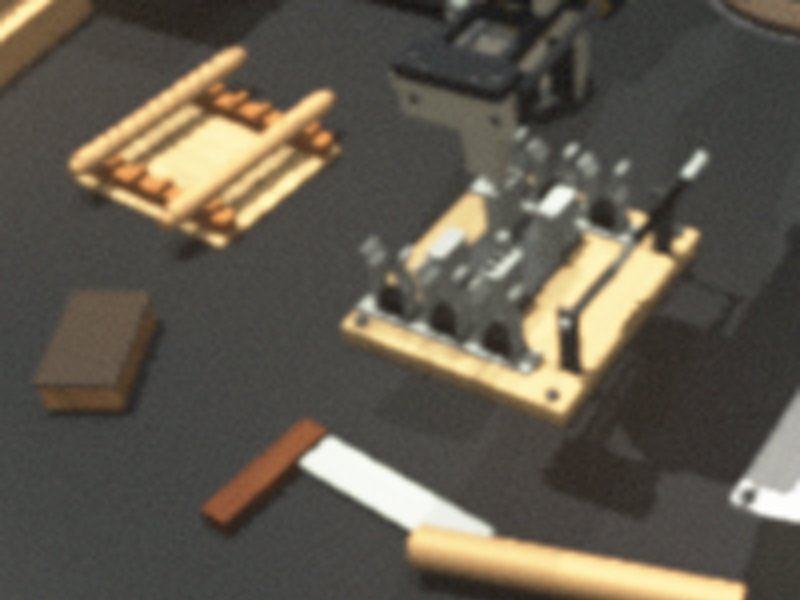

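View pics/s2.png

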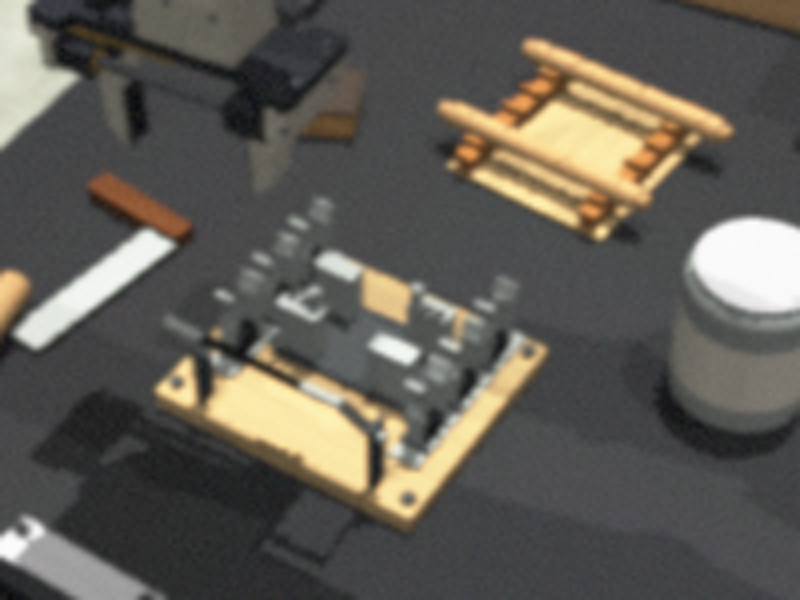

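View pics/s3.png

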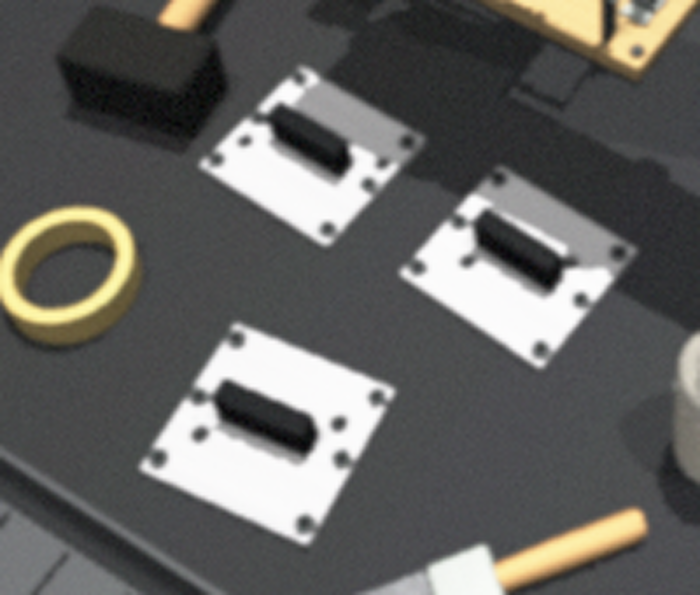

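```bash
python3 - <<'E'
from h import *
s=cam("scene"); d=cam("side")
f1=lambda u,v:(130+u/4,160+v/4)
f2=lambda u,v:(190+u/4,120+v/4)
f3=lambda u,v:(110+u/3.5,230+v/3.5)
print("jig side");[print(onz(d,f2(*p),.018)[:2].round(3)) for p in[(155,388),(410,515),(548,348)]]
print("jig scene");[print(onz(s,f1(*p),.018)[:2].round(3)) for p in[(345,322),(562,408),(697,232)]]
print("rungs side");[print(onz(d,f2(*p),.034)[:2].round(3)) for p in[(528,48),(730,128),(443,110),(647,198)]]
print("rungs scene");[print(onz(s,f1(*p),.034)[:2].round(3)) for p in[(77,165),(240,52),(173,215),(330,97)]]
print("plates");
for q in [[(305,66),(424,137),(330,245),(199,163)],[(500,167),(637,248),(543,368),(400,272)],[(235,322),(396,390),(308,545),(140,467)]]:
    P=np.array([onz(d,f3(*p),.008)[:2] for p in q]); print(P.round(3).tolist(),P.mean(0).round(3))
E
```

```text
jig side
[0.658 0.032]
[0.44  0.042]
[ 0.428 -0.145]
jig scene
[ 0.648 -0.152]
[0.659 0.035]
[0.444 0.048]
rungs side
[ 0.596 -0.447]
[ 0.402 -0.432]
[ 0.62  -0.336]
[ 0.426 -0.318]
rungs scene
[ 0.593 -0.446]
[ 0.4   -0.419]
[ 0.613 -0.333]
[ 0.426 -0.306]
plates
[[0.672, 0.166], [0.552, 0.176], [0.556, 0.287], [0.684, 0.279]] [0.616 0.227]
[[0.487, 0.17], [0.365, 0.18], [0.374, 0.293], [0.5, 0.28]] [0.432 0.231]
[[0.576, 0.369], [0.451, 0.355], [0.438, 0.466], [0.563, 0.48]] [0.507 0.418]
```

Call:
apply_moves(targets=[0,-0.125,-0.035,-0.01,0,0,-0.125,-0.035,-0.01,0,0,-0.125,-0.035,-0.01,0,0,-0.125,-0.035,-0.01,0,0,-0.125,-0.035,-0.01,0,0,-0.125,-0.035,-0.01,0,0,-0.125,-0.035,-0.01,0,0,-0.125,-0.035,0,0,0,0,0,0,0,0,0,0,0,0])

```text
clock: 1.4
position: [0.5131, -0.3994, 0.2543]
ee_rot: [-2.221, -2.221, -0.001]
force: [0.5, -0.0, -0.1]
width: 1.001
```

```bash
python3 - <<'E'
from h import *
print(arm.observe()["position"],arm.observe()["ee_rot"],arm.observe()["clock"])
snap("wrist","w1",None,1.4)
E
```

```text
[ 0.51310764 -0.39936143  0.25425707] [-2.22082394e+00 -2.22065819e+00 -9.05873894e-04] 1.4
```

View pics/w1.png

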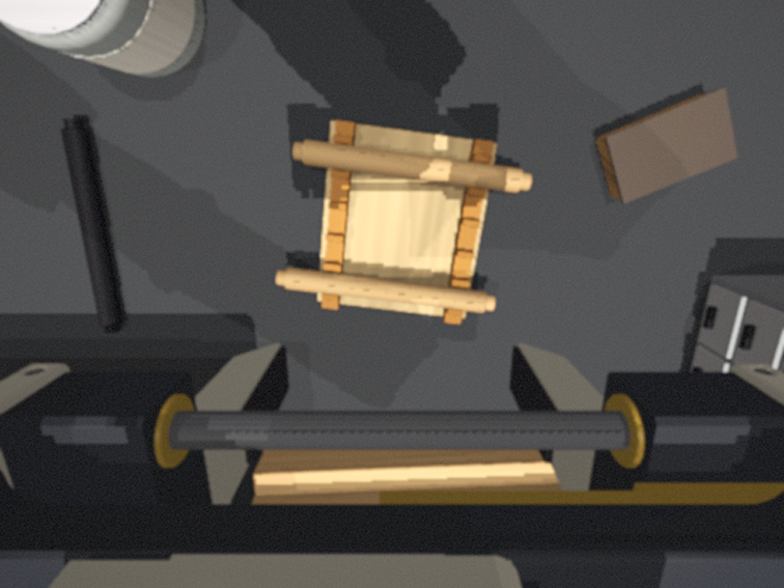

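```bash
python3 - <<'E'
from h import *
c=load("w1")
for a,b in [((294,149.5),(531,181)),((277,277),(495,303))]:
    A=onz(c,np.array(a)/1.4,.034);B=onz(c,np.array(b)/1.4,.034)
    print(A.round(4),B.round(4),((A+B)/2).round(4),np.linalg.norm(A-B),np.degrees(np.arctan2(*(B-A)[1::-1])))
E
```

```text
[ 0.4248 -0.3127  0.034 ] [ 0.6265 -0.3382  0.034 ] [ 0.5257 -0.3255  0.034 ] 0.20329086814987604 -7.219366045924414
[ 0.401 -0.424  0.034] [ 0.6033 -0.4492  0.034 ] [ 0.5021 -0.4366  0.034 ] 0.2038339348307607 -7.097648933790192
```

Call:
apply_moves(targets=[0,0.1,0.01,0,0,0,0.125,0.015,0,0,0,0.125,0.015,0,0,0,0.125,0.015,0,0,0,0.125,0.015,0,0,0,0.1,0.01,0,0,0,0,0,0,0,0,0,0,0,0])

```text
clock: 2.45
position: [0.545, -0.1193, 0.2549]
ee_rot: [2.219, 2.223, -0.0]
force: [-0.3, -0.9, -0.3]
width: 0.993
```

```bash
python3 - <<'E'
from h import *
print(arm.observe()["position"],arm.observe()["ee_rot"],arm.observe()["clock"])
im,c=snap("wrist","w2",(100,30,370,260),2.6)
E
```

```text
[ 0.54495702 -0.11932423  0.25486438] [ 2.21930612e+00  2.22321763e+00 -1.33201047e-04] 2.45
```

View pics/w2.png

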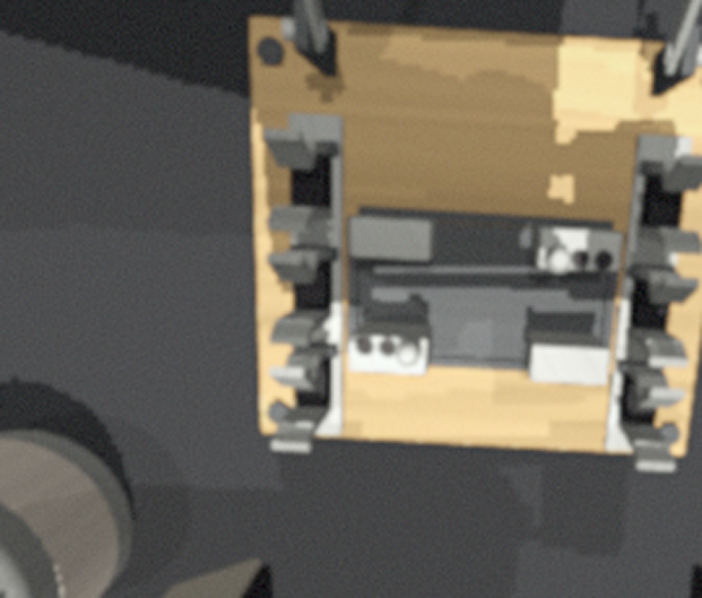

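```bash
python3 - <<'E'
from h import *
c=load("w2")
g=lambda u,v:(100+u/2.6-0.3,30+v/2.6-0.3)
print("base",[onz(c,g(*p),.018)[:2].round(4).tolist() for p in[(249,16),(260,434),(687,455)]])
H=[onz(c,g(*p),.068)[:2] for p in[(581,258),(603,260),(387,346),(363,345)]]
print("holes",np.round(H,4).tolist(), np.mean(H,0).round(4))
a=H[0]+H[1]-H[2]-H[3]; a/=2; print(a,np.linalg.norm(a),np.hypot(90,42),np.degrees(np.arctan2(a[1],a[0])-np.arctan2(42,90)))
im=cv2.imread("pics/w2_raw.png"); cv2.imwrite("pics/w2z.png",cv2.resize(im[105:185,225:345],None,fx=6.5,fy=6.5,interpolation=cv2.INTER_CUBIC))
E
```

```text
base [[0.4417, 0.0445], [0.4307, -0.1475], [0.6521, -0.1583]]
holes [[0.5867, -0.0562], [0.596, -0.057], [0.5037, -0.0936], [0.4933, -0.0931]] [ 0.5449 -0.075 ]
[0.09289807 0.03677487] 0.09991217735604506 99.31767214348109 -3.4201349241355965
```

View pics/w2z.png

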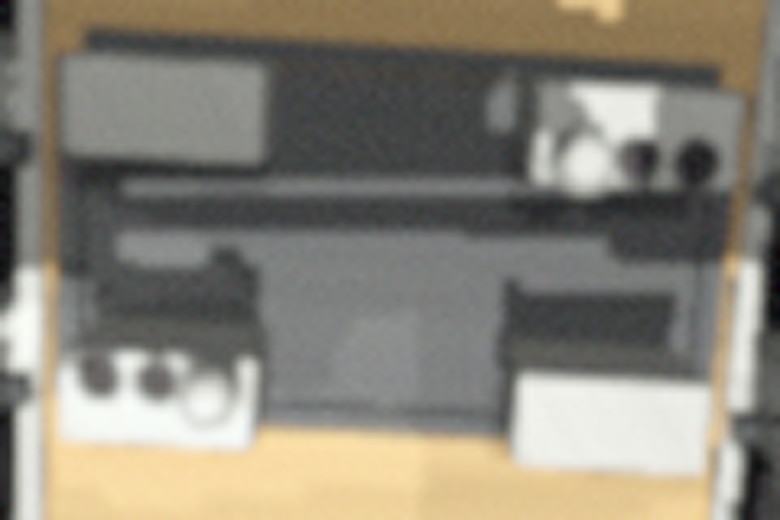

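```bash
python3 - <<'E'
from h import *
c=load("w2"); th=np.radians(-3.1); C=np.array([.5454,-.0751]); Rj=np.array([[np.cos(th),-np.sin(th)],[np.sin(th),np.cos(th)]])
for u in [(385,428),(385,412),(385,185),(160,440),(400,60)]:
    p=(225+u[0]/6.5,105+u[1]/6.5)
    print(u,[(z,(Rj.T@(onz(c,p,z)[:2]-C)*1e3).round(1).tolist()) for z in(.018,.026,.034,.042,.05,.068)])
E
```

```text
(385, 428) [(0.018, [0.7, -37.1]), (0.026, [0.6, -35.6]), (0.034, [0.6, -34.1]), (0.042, [0.5, -32.6]), (0.05, [0.4, -31.0]), (0.068, [0.2, -27.6])]
(385, 412) [(0.018, [0.5, -33.9]), (0.026, [0.5, -32.4]), (0.034, [0.4, -31.0]), (0.042, [0.3, -29.5]), (0.05, [0.2, -28.1]), (0.068, [0.1, -24.8])]
(385, 185) [(0.018, [-1.9, 10.4]), (0.026, [-2.0, 11.0]), (0.034, [-2.0, 11.5]), (0.042, [-2.0, 12.1]), (0.05, [-2.0, 12.6]), (0.068, [-2.1, 13.9])]
(160, 440) [(0.018, [-44.4, -42.1]), (0.026, [-43.6, -40.5]), (0.034, [-42.7, -38.9]), (0.042, [-41.9, -37.3]), (0.05, [-41.1, -35.6]), (0.068, [-39.2, -32.0])]
(400, 60) [(0.018, [-0.4, 33.7]), (0.026, [-0.4, 33.8]), (0.034, [-0.5, 33.9]), (0.042, [-0.6, 33.9]), (0.05, [-0.6, 34.0]), (0.068, [-0.7, 34.2])]
```

Call:
apply_moves(targets=[0.3,-0.125,-0.012,0,0,0.3,-0.125,-0.012,0,0,0.3,-0.125,-0.012,0,0,0.3,-0.125,-0.012,0,0,0.3,-0.015,0,0.02,0.108,0.3,0,0,0.02,0.108,0.3,0,0,0.02,0.108,0.3,0,0,0.02,0.108,0.3,0,0,0.02,0.108,0.3,0,0,0.02,0.108,0.3,0,0,0.02,0.108,0.3,0,0,0.02,0.108,0.3,0,0,0.02,0.108,0.3,0,0,0.02,0.108,0.3,0,0,0,0,0.3,0,0,0,0])

```text
clock: 4.5
position: [0.5256, -0.3267, 0.175]
ee_rot: [3.135, -0.193, 0.0]
force: [0.3, -0.2, -0.4]
width: 0.699
```

```bash
python3 - <<'E'
from h import *
def rep(tx,ty,yaw,tz=None):
    s=arm.observe(); Rm=R.from_rotvec(s["ee_rot"]).as_matrix(); y=np.degrees(np.arctan2(Rm[1,0],Rm[0,0]))
    d=Rm.T@(np.array([tx,ty,s["position"][2] if tz is None else tz])-s["position"])
    dy=-(yaw-y); dy=(dy+90)%180-90
    print("t",s["clock"],"pos",s["position"].round(4),"yaw",y.round(2),"q7",s["joints"][6].round(2),"F",s["force"].round(1),"w",round(float(s["width"]),3),"\nneed units",(d/.4).round(4),"turn",round(dy/90,4))
    return s
if __name__=="__main__": rep(.5257,-.3255,-7.1,.023)
snap("wrist","w3",None,1.4)
E
cat >> h.py <<'E'
def rep(tx,ty,yaw,tz=None):
    s=arm.observe(); Rm=R.from_rotvec(s["ee_rot"]).as_matrix(); y=np.degrees(np.arctan2(Rm[1,0],Rm[0,0]))
    d=Rm.T@(np.array([tx,ty,s["position"][2] if tz is None else tz])-s["position"])
    dy=-(yaw-y); dy=(dy+90)%180-90
    print("t",s["clock"],"pos",s["position"].round(4),"yaw",y.round(2),"q7",s["joints"][6].round(2),"F",s["force"].round(1),"w",round(float(s["width"]),3),"\nneed units",(d/.4).round(4),"turn",round(dy/90,4))
    return s
E
```

```text
t 4.5 pos [ 0.5256 -0.3267  0.175 ] yaw -7.03 q7 -0.97 F [ 0.3 -0.2 -0.4] w 0.699 
need units [-2.000e-04 -3.000e-03  3.801e-01] turn 0.0007
```

View pics/w3.png

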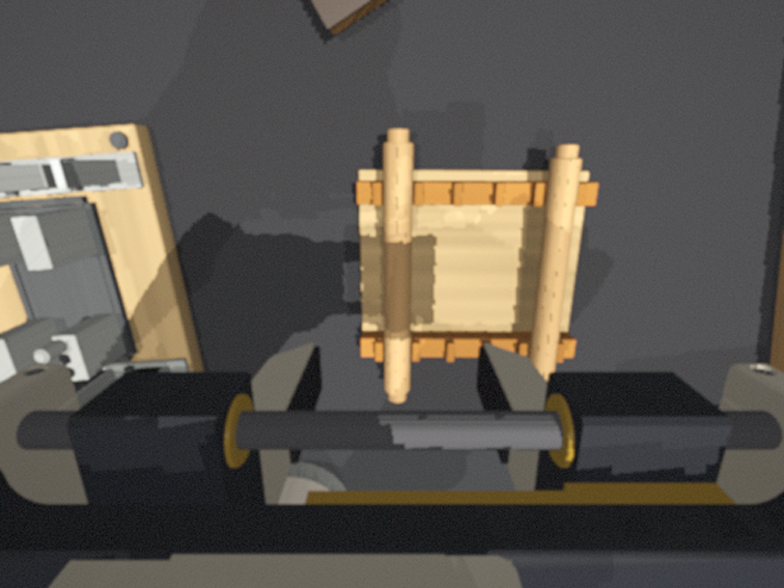

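Call:
apply_moves(targets=[0.3,0,-0.003,0.1,0,0.3,0,0,0.1,0,0.3,0,0,0.1,0,0.3,0,0,0.06,0,0.3,0,0,0.02,0,0.3,0,0,0,0,1,0,0,0,0,1,0,0,0,0,1,0,0,0,0,1,0,0,0,0,1,0,0,0,0,1,0,0,0,0], grip_force=40)

```text
clock: 6.05
position: [0.526, -0.3248, 0.0228]
ee_rot: [3.135, -0.197, 0.0]
force: [-0.1, 0.9, 1.0]
width: 0.205
```

```bash
python3 - <<'E'
from h import *
rep(.5257,-.3255,-7.1,.023)
E
```

```text
t 6.05 pos [ 0.526  -0.3248  0.0228] yaw -7.2 q7 -0.89 F [-0.1  0.9  1. ] w 0.205 
need units [-0.0005  0.0017 -0.0005] turn -0.0012
```

Call:
apply_moves(targets=[1,0,0,-0.05,0,1,0,0,-0.1,0,1,0,0,-0.1,0,1,0,0,-0.1,0,1,0,-0.04,-0.02,-0.023,1,0,-0.1,0,-0.023,1,0,-0.1,0,0,1,0,-0.1,0,0,1,0,-0.1,0,0,1,0,-0.06,0,0,1,0,0,0,0,1,0,0,0,0])

```text
clock: 7.55
position: [0.5389, -0.1258, 0.1709]
ee_rot: [3.14, -0.084, -0.0]
force: [-0.0, 0.2, -0.5]
width: 0.205
```

```bash
python3 - <<'E'
from h import *
rep(.5429,-.1210,-3.1,.15)
snap("wrist","w4",None,1.4)
E
```

```text
t 7.55 pos [ 0.5389 -0.1258  0.1709] yaw -3.06 q7 -1.27 F [-0.   0.2 -0.5] w 0.205 
need units [ 0.0093 -0.0126  0.0522] turn 0.0004
```

View pics/w4.png

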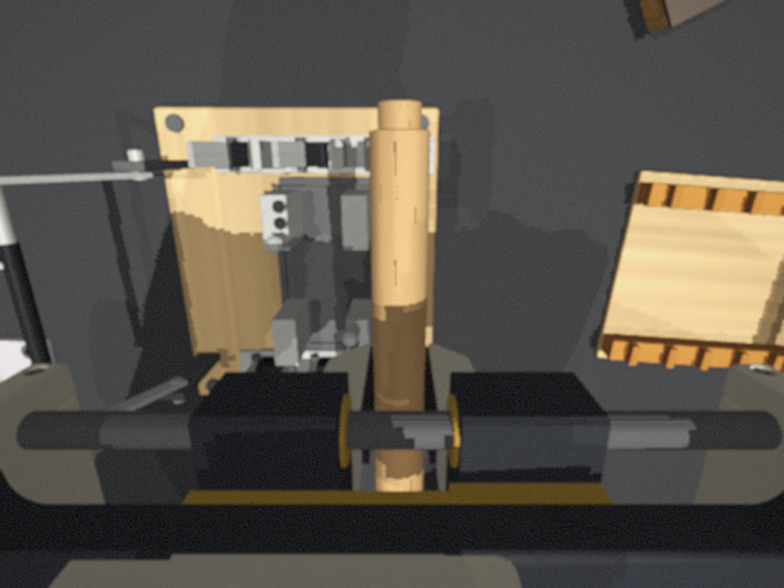

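```bash
python3 - <<'E'
from h import *
c=load("w4");s=arm.observe();Rm=R.from_rotvec(s["ee_rot"]).as_matrix()
z=s["position"][2]+.011
for p in [(400,101),(399,131)]: print(Rm.T@(onz(c,np.array(p)/1.4,z)-s["position"]))
# jig measure again: far base edge corners
for p in [(154,107),(439,107)]: print("base",onz(c,np.array(p)/1.4,.018))
for p in [(279,207),(280,223)]: print("hole",onz(c,np.array(p)/1.4,.068))
th=np.radians(-3.1); C=np.array([.5454,-.0751]);
for q in [(110,114),(110,-78),(50,21),(40,21)]: print(C+np.array([[np.cos(th),-np.sin(th)],[np.sin(th),np.cos(th)]])@np.array(q)/1e3)
E
```

```text
[ 0.09902522  0.00064332 -0.01099118]
[ 0.0901195   0.00034437 -0.0109921 ]
base [0.66057498 0.03159599 0.018     ]
base [ 0.65048188 -0.15958253  0.018     ]
hole [ 0.59527785 -0.05725139  0.068     ]
hole [ 0.58565551 -0.0565284   0.068     ]
[0.66140402 0.03278451]
[ 0.65102089 -0.15893453]
[ 0.59646249 -0.05683467]
[ 0.58647712 -0.05629388]
```

Call:
apply_moves(targets=[1,0.01,-0.011,0.04,0,1,0,0,0.08,0,1,0,0,0.06,0,1,0,0,0,0,1,0,0,0,0])

```text
clock: 8.22
position: [0.5437, -0.1216, 0.099]
ee_rot: [3.14, -0.085, 0.0]
force: [0.4, 0.7, -0.6]
width: 0.205
```

```bash
python3 - <<'E'
from h import *
rep(.543,-.1214,-3.1,.039)
snap("wrist","w5",None,1.4)
E
```

```text
t 8.225 pos [ 0.5437 -0.1216  0.099 ] yaw -3.1 q7 -1.23 F [ 0.4  0.7 -0.6] w 0.205 
need units [-0.0019 -0.0005  0.1499] turn -0.0
```

View pics/w5.png

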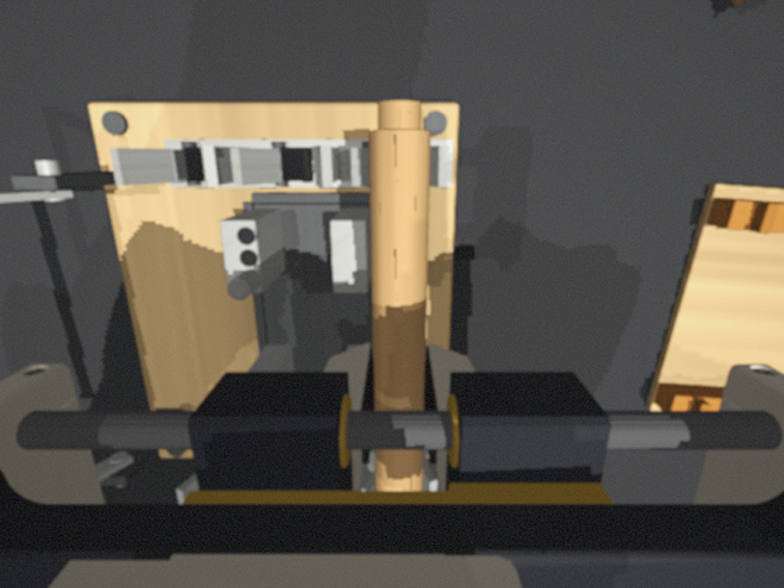

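Call:
apply_moves(targets=[1,-0.002,0,0.03,0,1,0,0,0.03,0,1,0,0,0.02,0,1,0,0,0.02,0,1,0,0,0,0])

```text
clock: 8.9
position: [0.5427, -0.1215, 0.0582]
ee_rot: [3.14, -0.085, -0.0]
force: [1.8, -1.9, -1.9]
width: 0.205
```

Call:
apply_moves(targets=[1,0,0,0.02,0,1,0,0,0.02,0,1,0,0,0.01,0,1,0,0,0.005,0,1,0,0,0,0])

```text
clock: 9.52
position: [0.5421, -0.1207, 0.0384]
ee_rot: [-3.139, 0.084, 0.001]
force: [-9.7, 2.1, 29.8]
width: 0.203
```

```bash
python3 - <<'E'
from h import *
rep(.543,-.1214,-3.1,.039)
E
```

```text
t 9.525 pos [ 0.5421 -0.1207  0.0384] yaw -3.07 q7 -1.18 F [-9.7  2.1 29.8] w 0.203 
need units [ 0.0023  0.0017 -0.0016] turn 0.0003
```

Call:
apply_moves(targets=[1,0,0,-0.004,0,1,0,0,0,0,0.66,0,0,0,0,0.66,0,0,0,0,0.66,0,0,0,0,0.66,0,0,-0.05,0,0.66,0,0,-0.1,0,0.66,0,0,-0.12,0,0.66,0,0,-0.1,0,0.66,0,-0.06,0,0,0.66,0,-0.06,0,0,0.66,0,0,0,0])

```text
clock: 11.02
position: [0.5453, -0.0709, 0.1861]
ee_rot: [-3.14, 0.079, 0.0]
force: [-0.4, -0.7, 0.6]
width: 0.337
```

```bash
python3 - <<'E'
from h import *
rep(.5021,-.4366,-7.1,.023)
snap("wrist","w6",None,1.4)
E
```

```text
t 11.025 pos [ 0.5453 -0.0709  0.1861] yaw -2.87 q7 -1.38 F [-0.4 -0.7  0.6] w 0.337 
need units [-0.0621  0.9188  0.407 ] turn 0.047
```

View pics/w6.png

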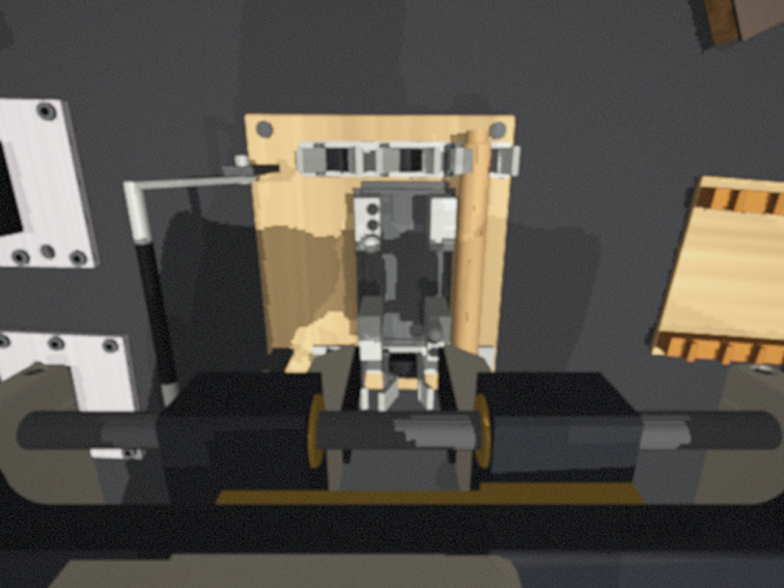

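```bash
python3 - <<'E'
from h import *
im=cv2.imread("pics/w6_raw.png"); cv2.imwrite("pics/w6z.png",cv2.resize(im[75:260,170:380],None,fx=3.2,fy=3.2,interpolation=cv2.INTER_CUBIC))
c=load("w6");th=np.radians(-3.1); C=np.array([.545,-.0755]);Rj=np.array([[np.cos(th),-np.sin(th)],[np.sin(th),np.cos(th)]])
for p,z in [((479,130),.05),((245,115),.018),((515,115),.018),((373,209),.068),((373,225),.068),((478,300),.05)]: print(p,(Rj.T@(onz(c,np.array(p)/1.4,z)[:2]-C)*1e3).round(1))
E
```

```text
(479, 130) [ 98.2 -47.4]
(245, 115) [109.  113.5]
(515, 115) [109.9 -77.8]
(373, 209) [49.6 20.6]
(373, 225) [39.4 20.7]
(478, 300) [-17.7 -53.8]
```

View pics/w6z.png

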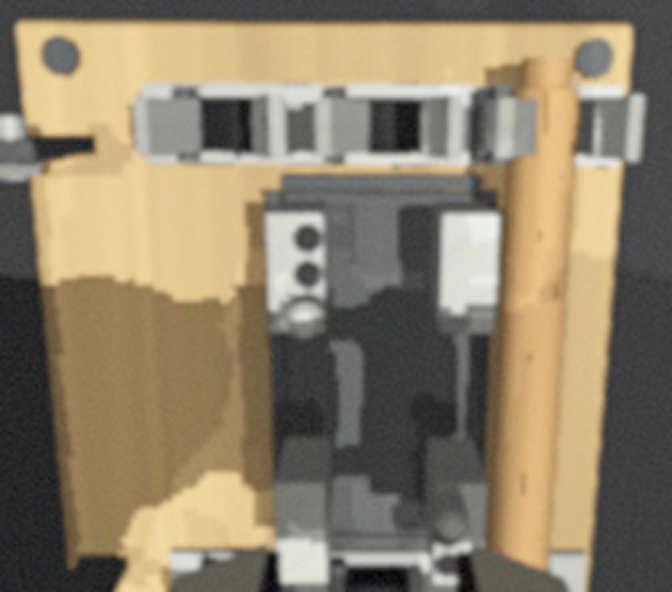

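Call:
apply_moves(targets=[0.5,-0.006,0.09,0,0.01,0.4,-0.006,0.125,0,0.01,0.3,-0.008,0.125,0,0.01,0.3,-0.008,0.125,0,0.01,0.3,-0.008,0.125,0,0.007,0.3,-0.008,0.125,0,0,0.3,-0.008,0.125,0,0,0.3,-0.008,0.08,0,0,0.3,0,0,0,0,0.3,0,0,0,0])

```text
clock: 12.32
position: [0.4837, -0.4366, 0.1859]
ee_rot: [-3.135, 0.201, 0.001]
force: [0.9, -0.4, -0.7]
width: 0.699
```

```bash
python3 - <<'E'
from h import *
rep(.5021,-.4366,-7.1,.023)
snap("wrist","w7",None,1.4)
E
```

```text
t 12.325 pos [ 0.4837 -0.4366  0.1859] yaw -7.33 q7 -0.78 F [ 0.9 -0.4 -0.7] w 0.699 
need units [ 0.0457 -0.0057  0.4073] turn -0.0026
```

View pics/w7.png

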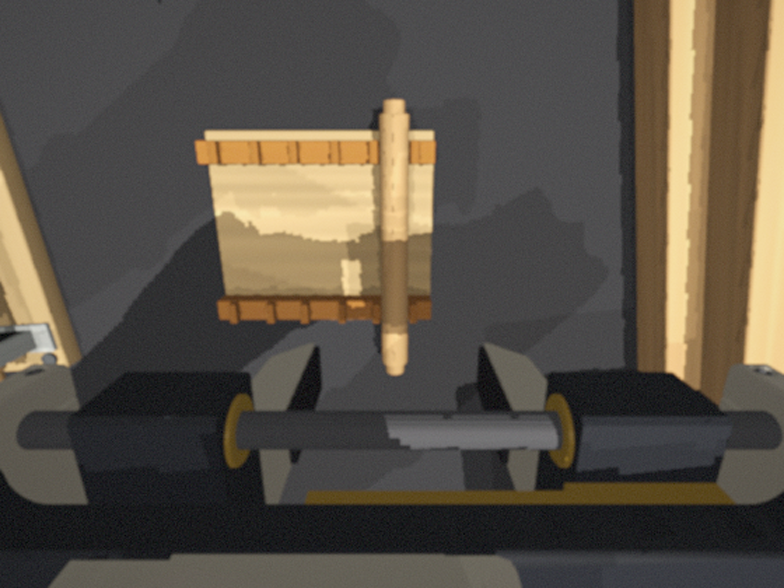

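```bash
python3 - <<'E'
from h import *
c=load("w7")
for p in [(622,200),(632,200),(668,200)]: print(p,[(z,onz(c,np.array(p)/1.4,z)[:2].round(3).tolist()) for z in (0,.05,.1)])
A,B=[onz(c,np.array(p)/1.4,.034) for p in [(394,99),(395,375)]]; print(A,B,(A+B)/2)
E
python3 - <<'E'
import cv2
b=cv2.imread("pics/side0.png"); cv2.imwrite("pics/s4.png",cv2.resize(b[60:190,280:440],None,fx=5,fy=4.6,interpolation=cv2.INTER_CUBIC))
E
```

```text
(622, 200) [(0, [0.509, -0.618]), (0.05, [0.518, -0.594]), (0.1, [0.526, -0.569])]
(632, 200) [(0, [0.508, -0.626]), (0.05, [0.517, -0.6]), (0.1, [0.525, -0.575])]
(668, 200) [(0, [0.505, -0.655]), (0.05, [0.514, -0.625]), (0.1, [0.523, -0.595])]
[ 0.60109753 -0.44912722  0.034     ] [ 0.39673575 -0.42310898  0.034     ] [ 0.49891664 -0.4361181   0.034     ]
```

View pics/s4.png

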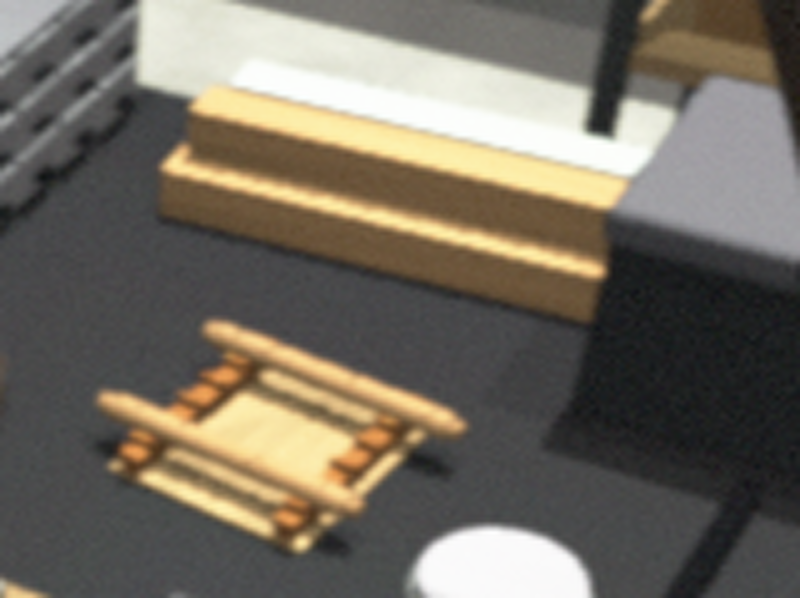

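Call:
apply_moves(targets=[0.3,0.043,-0.005,0.05,-0.003,0.3,0,0,0.1,0,0.3,0,0,0.1,0,0.3,0,0,0.1,0,0.3,0,0,0.04,0,0.3,0,0,0.016,0,0.3,0,0,0,0,1,0,0,0,0,1,0,0,0,0,1,0,0,0,0,1,0,0,0,0,1,0,0,0,0,1,0,0,0,0])

```text
clock: 14.0
position: [0.5015, -0.4369, 0.024]
ee_rot: [3.136, -0.193, 0.0]
force: [0.3, -0.6, 0.5]
width: 0.202
```

```bash
python3 - <<'E'
from h import *
rep(.545,-.0755,-3.1,.173)
E
```

```text
t 14.0 pos [ 0.5015 -0.4369  0.024 ] yaw -7.03 q7 -0.71 F [ 0.3 -0.6  0.5] w 0.202 
need units [-0.0025 -0.91   -0.3726] turn -0.0436
```

Call:
apply_moves(targets=[1,0,0,-0.05,0,1,0,0,-0.1,-0.02,1,0,0,-0.1,-0.024,1,0,0,-0.1,0,1,0.008,-0.1,-0.02,0,1,0.008,-0.12,0,0,1,0.008,-0.12,0,0,1,0.008,-0.12,0,0,1,0.008,-0.12,0,0,1,0.008,-0.12,0,0,1,0.008,-0.12,0,0,1,0.004,-0.088,0,0,1,0,0,0,0,1,0,0,0,0])

```text
clock: 15.75
position: [0.5449, -0.0764, 0.1729]
ee_rot: [3.14, -0.085, 0.002]
force: [-0.1, -0.3, -0.2]
width: 0.203
```

```bash
python3 - <<'E'
from h import *
rep(.545,-.0755,-3.1,.10)
im,c=snap("wrist","w8",None,1.4)
E
```

```text
t 15.75 pos [ 0.5449 -0.0764  0.1729] yaw -3.1 q7 -1.36 F [-0.1 -0.3 -0.2] w 0.203 
need units [-0.0002 -0.0022  0.1822] turn 0.0
```

View pics/w8.png

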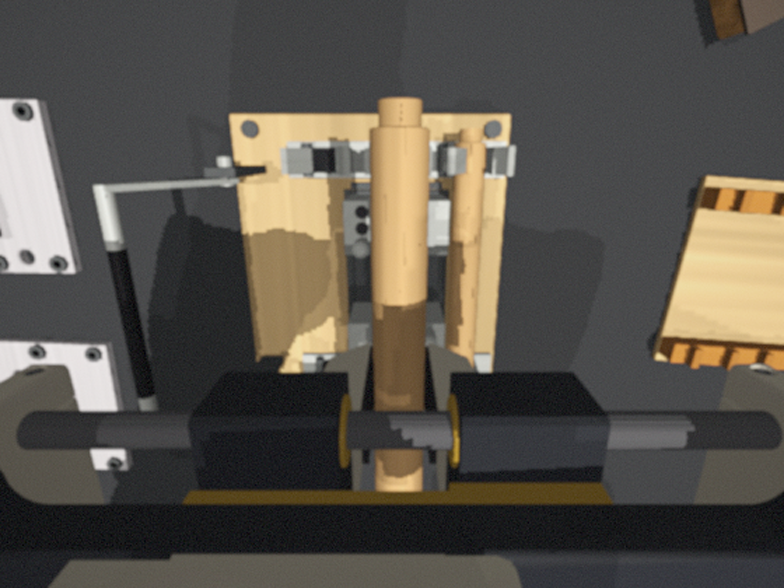

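Call:
apply_moves(targets=[1,0,-0.002,0.06,0,1,0,0,0.08,0,1,0,0,0.042,0,1,0,0,0.03,0,1,0,0,0.03,0,1,0,0,0.02,0,1,0,0,0.02,0,1,0,0,0,0])

```text
clock: 16.8
position: [0.5453, -0.0755, 0.0591]
ee_rot: [3.139, -0.085, 0.001]
force: [1.0, -3.5, -0.7]
width: 0.205
```

Call:
apply_moves(targets=[1,0,0,0.02,0,1,0,0,0.02,0,1,0,0,0.008,0,1,0,0,0,0])

```text
clock: 17.3
position: [0.5441, -0.0738, 0.0399]
ee_rot: [-3.139, 0.083, 0.003]
force: [-3.3, -1.0, 7.5]
width: 0.204
```

```bash
python3 - <<'E'
from h import *
rep(.545,-.0755,-3.1,.039)
E
```

```text
t 17.3 pos [ 0.5441 -0.0738  0.0399] yaw -3.04 q7 -1.26 F [-3.3 -1.   7.5] w 0.204 
need units [0.0025 0.004  0.0022] turn 0.0007
```

Call:
apply_moves(targets=[1,0,0,0.006,0,1,0,0,0,0])

```text
clock: 17.55
position: [0.5443, -0.0737, 0.0394]
ee_rot: [-3.138, 0.083, 0.001]
force: [-11.7, 1.8, 34.9]
width: 0.204
```

Call:
apply_moves(targets=[1,0,0,-0.008,0,1,0,0,0,0,0.71,0,0,0,0,0.71,0,0,0,0,0.71,0,0,0,0,0.71,0,0,-0.03,0,0.71,0,0,-0.08,0,0.71,0,0,-0.1,0,0.71,0,0,-0.12,0,0.71,0,-0.1,-0.08,0,0.71,0,-0.12,-0.08,0,0.71,0,0,0,0])

```text
clock: 19.05
position: [0.5512, 0.0178, 0.2397]
ee_rot: [-3.138, 0.074, -0.007]
force: [-0.0, -0.4, -0.7]
width: 0.292
```

```bash
python3 - <<'E'
from h import *
rep(.545,-.0755,-3.1,.039)
im,c=snap("wrist","w9",None,1.4)
snap("scene","sc9",(190,170,330,275),5.7)
snap("side","sd9",(200,150,350,262),5.3)
E
```

```text
t 19.05 pos [0.5512 0.0178 0.2397] yaw -2.69 q7 -1.57 F [-0.  -0.4 -0.7] w 0.292 
need units [-0.0068  0.2352  0.5011] turn 0.0046
```

View pics/w9.png

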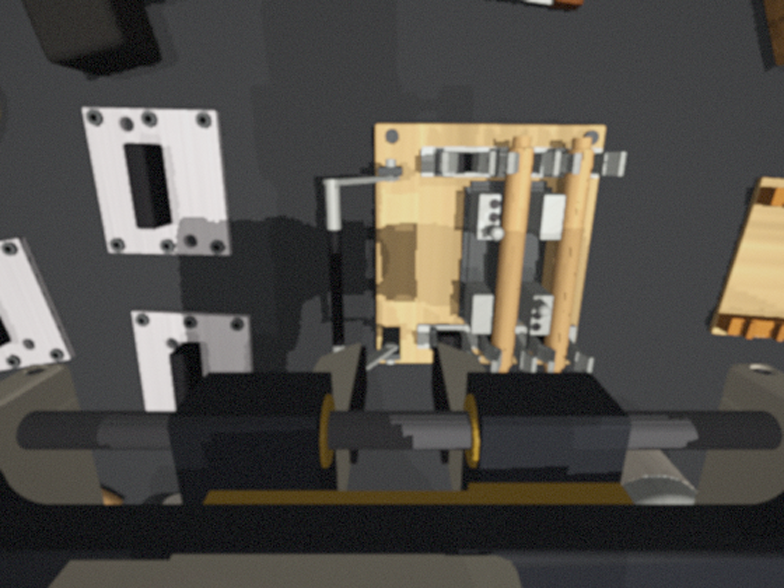

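View pics/sc9.png

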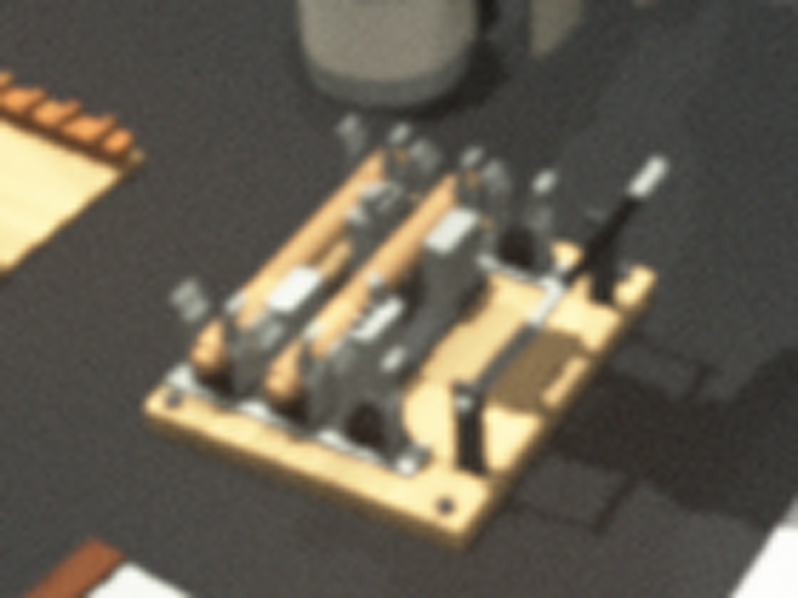

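View pics/sd9.png

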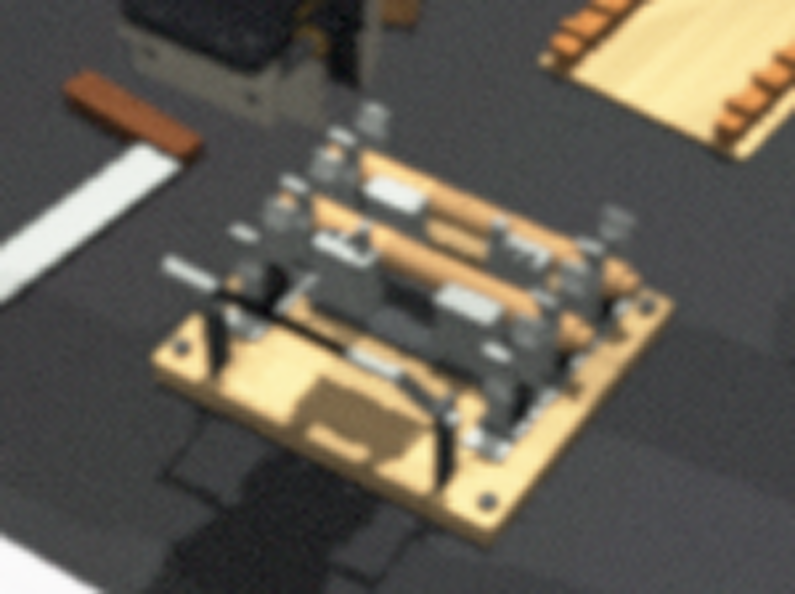

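Call:
apply_moves(targets=[0.5,-0.06,-0.1,-0.03,0,0.5,-0.06,-0.1,-0.03,0,0.5,-0.06,-0.1,-0.03,0,0.5,-0.06,-0.1,-0.03,0,0.5,-0.06,-0.1,0,0,0.5,-0.06,-0.1,0,0,0.5,-0.04,-0.1,0,0,0.5,0,0,0,0,0.5,0,0,0,0])

```text
clock: 20.32
position: [0.4054, 0.2996, 0.2842]
ee_rot: [3.139, -0.087, -0.001]
force: [0.1, -0.5, -0.4]
width: 0.499
```

```bash
python3 - <<'E'
from h import *
rep(.432,.231,-3.1,.039)
im,c=snap("wrist","w10",None,1.4)
c=load("sc9");th=np.radians(-3.1); C=np.array([.545,-.0755]);Rj=np.array([[np.cos(th),-np.sin(th)],[np.sin(th),np.cos(th)]])
for p in [(205,345),(283,380)]: print((Rj.T@(onz(c,(190+p[0]/5.7,170+p[1]/5.7),.05)[:2]-C)*1e3).round(1))
E
```

```text
t 20.325 pos [0.4054 0.2996 0.2842] yaw -3.19 q7 -2.29 F [ 0.1 -0.5 -0.4] w 0.499 
need units [0.0761 0.1664 0.6132] turn -0.001
[ 83.8 -47.5]
[87.4  3.1]
```

View pics/w10.png

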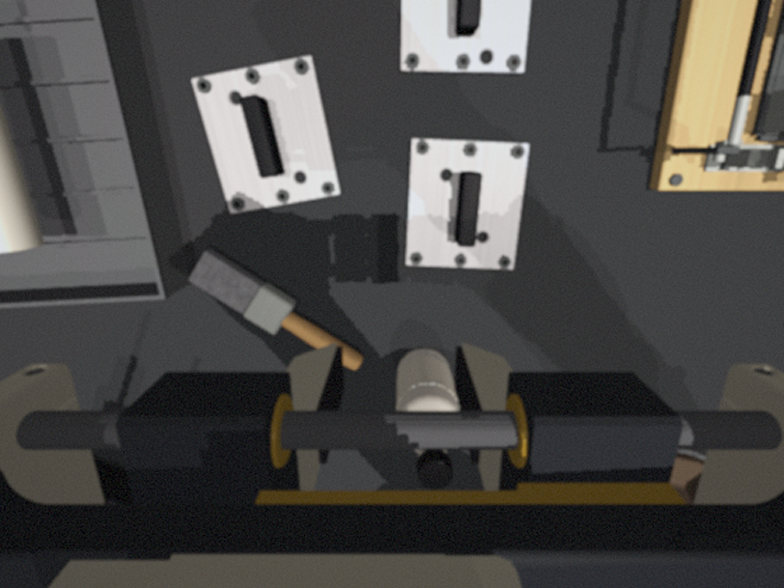

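```bash
python3 - <<'E'
from h import *
th=np.radians(-3.1); C=np.array([.545,-.0755]);Rj=np.array([[np.cos(th),-np.sin(th)],[np.sin(th),np.cos(th)]])
im=cv2.imread("pics/sc9_raw.png"); c=load("sc9"); k=10
x0,y0=215,215
o=cv2.resize(im[y0:y0+45,x0:x0+70],None,fx=k,fy=k,interpolation=cv2.INTER_CUBIC)
for (y,col) in ((-46,(0,0,255)),(0,(255,0,0))):
  for x in (80,92,100):
    for z in (.05,):
      p=proj(c,[*(C+Rj@np.array([x,y])/1e3),z]); cv2.circle(o,tuple(int(round((a-b+.5)*k)) for a,b in zip(p,(x0,y0))),4,col,-1)
p=[proj(c,[*(C+Rj@np.array(q)/1e3),.018]) for q in [(110,-78),(110,114)]]; print(p)
for q in p: cv2.circle(o,tuple(int(round((a-b+.5)*k)) for a,b in zip(q,(x0,y0))),4,(0,255,0),-1)
cv2.imwrite("pics/sc9z.png",o)
# plates
c=load("w10")
def pl(cs,hs):
    P=np.array([onz(c,np.array(p)/1.4,.008)[:2] for p in cs]); m=P.mean(0)
    ax=(P[0]+P[1]-P[2]-P[3]); ax/=np.linalg.norm(ax); ay=np.array([-ax[1],ax[0]])
    print("center",m.round(4),"yaw",np.degrees(np.arctan2(ax[1],ax[0])).round(2),[((onz(c,np.array(h)/1.4,.008)[:2]-m)@np.stack([ax,ay],1)*1e3).round(1).tolist() for h in hs])
pl([(412,138),(529,143),(515,270),(406,265)],[(446,174),(482,237)])
pl([(192,78),(312,56),(340,192),(230,213)],[(235,98),(300,178)])
E
```

```text
[array([213.69674728, 240.48811314]), array([269.23450105, 262.21419413])]
center [0.4343 0.2299] yaw -4.98 [[31.1, 21.5], [-29.9, -19.5]]
center [0.5098 0.4172] yaw 6.27 [[39.2, 22.2], [-41.1, -20.8]]
```

View pics/sc9z.png

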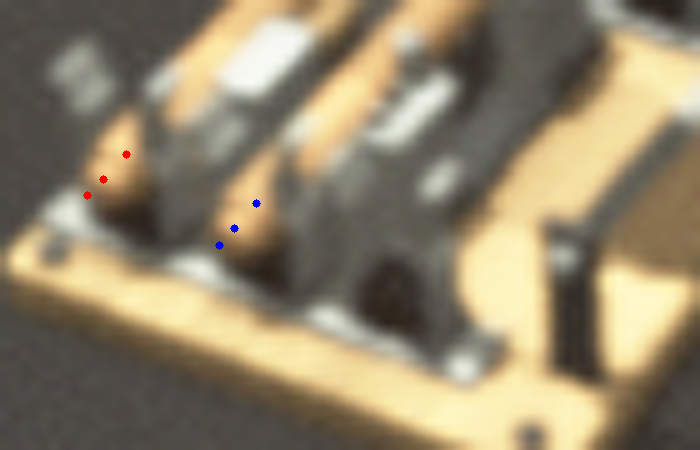

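Call:
apply_moves(targets=[0.4,0.04,0.085,0.06,0.01,0.4,0.042,0.085,0.1,0.01,0.4,0,0,0.12,0,0.4,0,0,0.12,0,0.4,0,0,0.04,0,0.4,0,0,0,0,0.4,0,0,0,0])

```text
clock: 21.25
position: [0.4343, 0.2309, 0.1096]
ee_rot: [-3.138, 0.136, -0.002]
force: [0.4, -0.5, 0.4]
width: 0.599
```

```bash
python3 - <<'E'
from h import *
rep(.4343,.2299,-5,.013)
im,c=snap("wrist","w11",None,1.4)
E
```

```text
t 21.25 pos [0.4343 0.2309 0.1096] yaw -4.95 q7 -2.07 F [ 0.4 -0.5  0.4] w 0.599 
need units [-0.      0.0026  0.2415] turn 0.0005
```

View pics/w11.png

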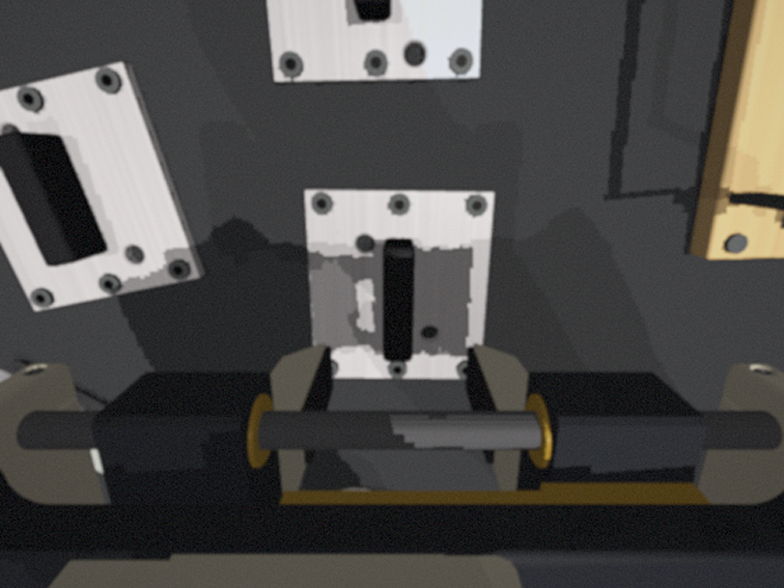

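```bash
python3 - <<'E'
from h import *
c=load("w11")
P=np.array([onz(c,np.array(p)/1.4,.008)[:2] for p in [(305,190),(494,191),(488,379),(313,378)]]);m=P.mean(0);ax=(P[0]+P[1]-P[2]-P[3]); print(P.round(4),m,np.degrees(np.arctan2(ax[1],ax[0])))
ax/=np.linalg.norm(ax); ay=np.array([-ax[1],ax[0]])
print([((onz(c,np.array(h)/1.4,.008)[:2]-m)@np.stack([ax,ay],1)*1e3).round(1).tolist() for h in [(365,243),(430,332)]])
rep(m[0],m[1],-5,.013)
E
```

```text
[[0.5017 0.2802]
 [0.4915 0.1684]
 [0.3662 0.1748]
 [0.3771 0.2938]] [0.43409904 0.2293141 ] -4.56535874303359
[[31.2, 21.4], [-28.4, -19.6]]
t 21.3 pos [0.4343 0.2313 0.1098] yaw -4.93 q7 -2.07 F [ 0.6 -0.2 -0.2] w 0.598 
need units [-0.0005  0.0052  0.242 ] turn 0.0008
```

Plate B clearly has d = 30, which matches the pins. Descend and grip.

Call:
apply_moves(targets=[0.4,0,0.005,0.08,-0.002,0.4,0,0,0.08,0,0.4,0,0,0.06,0,0.4,0,0,0.02,0,0.4,0,0,0,0,1,0,0,0,0,1,0,0,0,0,1,0,0,0,0,1,0,0,0,0,1,0,0,0,0,1,0,0,0,0], grip_force=60)

```text
clock: 22.68
position: [0.4334, 0.2299, 0.013]
ee_rot: [-3.138, 0.128, -0.001]
force: [-1.2, 1.6, 5.2]
width: 0.194
```

```bash
python3 - <<'E'
from h import *
rep(.545,-.0755,-3.1,.18)
E
```

```text
t 22.675 pos [0.4334 0.2299 0.013 ] yaw -4.68 q7 -1.98 F [-1.2  1.6  5.2] w 0.194 
need units [ 0.3406  0.7378 -0.4179] turn -0.0176
```

Call:
apply_moves(targets=[1,0,0,-0.05,0,1,0,0,-0.1,0,1,0,0,-0.1,-0.009,1,0,0,-0.1,-0.009,1,0,0,-0.1,0,1,0.02,0.047,-0.05,0,1,0.04,0.1,0,0,1,0.05,0.1,0,0,1,0.05,0.1,0,0,1,0.05,0.1,0,0,1,0.05,0.1,0,0,1,0.04,0.1,0,0,1,0.02,0.1,0,0,1,0,0,0,0,1,0,0,0,0])

```text
clock: 24.55
position: [0.5442, -0.0754, 0.212]
ee_rot: [-3.14, 0.085, 0.003]
force: [0.9, 0.7, -3.7]
width: 0.192
```

```bash
python3 - <<'E'
from h import *
rep(.545,-.0755,-3.1,.12)
im,c=snap("wrist","w12",None,1.4)
E
```

```text
t 24.55 pos [ 0.5442 -0.0754  0.212 ] yaw -3.09 q7 -1.38 F [ 0.9  0.7 -3.7] w 0.192 
need units [2.300e-03 2.000e-04 2.299e-01] turn 0.0002
```

View pics/w12.png

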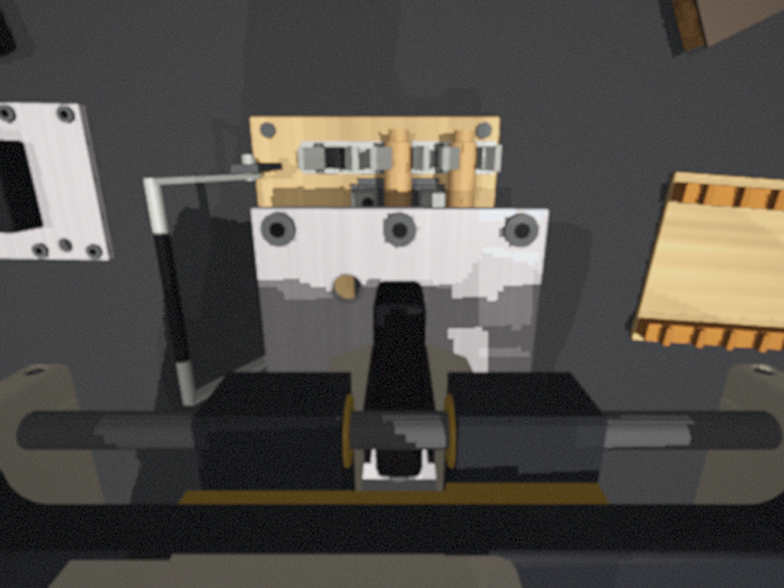

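```bash
python3 - <<'E'
from h import *
c=load("w12");s=arm.observe();Rm=R.from_rotvec(s["ee_rot"]).as_matrix()
z=s["position"][2]-.005
for p in [(251,209),(549,209),(278,230),(400,230),(522,230),(346,288)]: print(p,(Rm.T@(onz(c,np.array(p)/1.4,z)-s["position"])*1e3).round(1))
# jig check
th=np.radians(-3.1); C=np.array([.545,-.0755]);Rj=np.array([[np.cos(th),-np.sin(th)],[np.sin(th),np.cos(th)]])
for p in [(250,117),(500,117)]: print((Rj.T@(onz(c,np.array(p)/1.4,.018)[:2]-C)*1e3).round(1))
E
```

```text
(251, 209) [ 63.2 -54.2   4.9]
(549, 209) [63.2 58.3  4.9]
(278, 230) [ 55.3 -44.7   4.9]
(400, 230) [55.2  2.1  4.9]
(522, 230) [55.2 48.8  4.9]
(346, 288) [ 31.9 -19.5   5. ]
[108.9 113.3]
[109.1 -77.9]
```

```bash
cat >> h.py <<'E'
def tl(p,zt,sc=1.4):
    "pixel -> tool frame point on plane tool-z = zt"
    q=eyes.camera_params("wrist"); H=q["hand_eye"]; d=H[:3,:3]@np.linalg.inv(q["camera_matrix"])@np.array([p[0]/sc,p[1]/sc,1]); o=H[:3,3]
    return (o+(zt-o[2])/d[2]*d)[:2]*1e3
E
python3 - <<'E'
from h import *
print([arm.observe()["position"].round(4).tolist() for _ in range(3)])
for i in range(4):
    eyes.get_image("wrist"); s=arm.observe(); print(s["position"].round(4),s["ee_rot"].round(4))
for p in [(251,209),(549,209),(278,230),(400,230),(522,230),(346,288)]: print("plate",p,tl(p,.005).round(1))
zt=.212-.018
for p in [(250,117),(500,117)]: print("base",p,tl(p,zt).round(1))
E
```

```text
[[0.5444, -0.0748, 0.2121], [0.5444, -0.0748, 0.2121], [0.5444, -0.0748, 0.2121]]
[ 0.5446 -0.0745  0.2123] [-3.14e+00  8.15e-02  1.70e-03]
[ 0.5447 -0.0744  0.2124] [-3.1401e+00  8.1000e-02  1.2000e-03]
[ 0.5448 -0.0745  0.2125] [-3.1401e+00  8.0900e-02  8.0000e-04]
[ 0.545  -0.0747  0.2126] [-3.1402e+00  8.1300e-02  4.0000e-04]
plate (251, 209) [ 63.3 -55. ]
plate (549, 209) [63.4 57.6]
plate (278, 230) [ 55.3 -45.5]
plate (400, 230) [55.3  1.3]
plate (522, 230) [55.4 48.1]
plate (346, 288) [ 32.  -20.3]
base (250, 117) [ 110.1 -113.2]
base (500, 117) [110.2  78.1]
```

```bash
python3 - <<'E'
from h import *
for i in range(2):
    q=eyes.camera_params("wrist");print(q["hand_eye"].round(5),q["camera_matrix"])
print(tl((400,230),.005),tl((398.64,230),.005))
E
```

```text
[[ 7.3000e-04 -9.5208e-01 -3.0586e-01  8.3020e-02]
 [ 1.0000e+00  1.0300e-03 -8.5000e-04  9.7000e-04]
 [ 1.1200e-03 -3.0586e-01  9.5208e-01 -1.5844e-01]
 [ 0.0000e+00  0.0000e+00  0.0000e+00  1.0000e+00]] [[305.42880156   0.         284.74540779]
 [  0.         305.42880156 208.27516561]
 [  0.           0.           1.        ]]
[[ 7.3000e-04 -9.5208e-01 -3.0586e-01  8.3020e-02]
 [ 1.0000e+00  1.0300e-03 -8.5000e-04  9.7000e-04]
 [ 1.1200e-03 -3.0586e-01  9.5208e-01 -1.5844e-01]
 [ 0.0000e+00  0.0000e+00  0.0000e+00  1.0000e+00]] [[305.42880156   0.         284.74540779]
 [  0.         305.42880156 208.27516561]
 [  0.           0.           1.        ]]
[55.33885012  1.32695507] [55.33837233  0.8051224 ]
```

Call:
apply_moves(targets=[1,-0.003,-0.002,0.05,0,1,0,0,0.08,0,1,0,0,0.08,0,1,0,0,0.05,0,1,0,0,0.01,0,1,0,0,0,0,1,0,0,0,0,1,0,0,0,0])

```text
clock: 25.8
position: [0.5444, -0.0749, 0.1055]
ee_rot: [-3.14, 0.084, -0.002]
force: [0.2, -0.4, -3.4]
width: 0.191
```

```bash
python3 - <<'E'
from h import *
rep(.545,-.0755,-3.1,.12)
im,c=snap("wrist","w13",None,1.4)
E
```

```text
t 25.8 pos [ 0.5444 -0.0749  0.1055] yaw -3.06 q7 -1.3 F [ 0.2 -0.4 -3.4] w 0.191 
need units [ 0.0017  0.0014 -0.0362] turn 0.0005
```

View pics/w13.png

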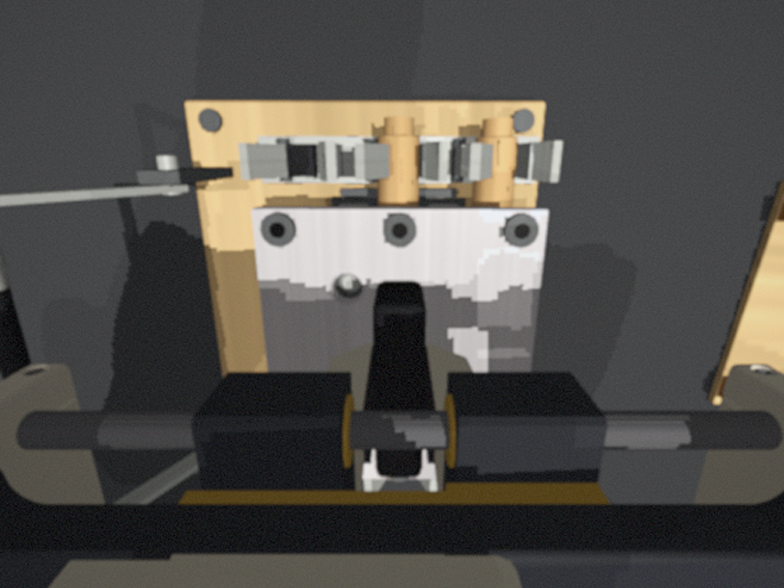

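```bash
python3 - <<'E'
from h import *
im=cv2.imread("pics/w13_raw.png"); cv2.imwrite("pics/w13z.png",cv2.resize(im[185:225,225:275],None,fx=14,fy=14,interpolation=cv2.INTER_CUBIC))
E
```

```text
(no output)
```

View pics/w13z.png

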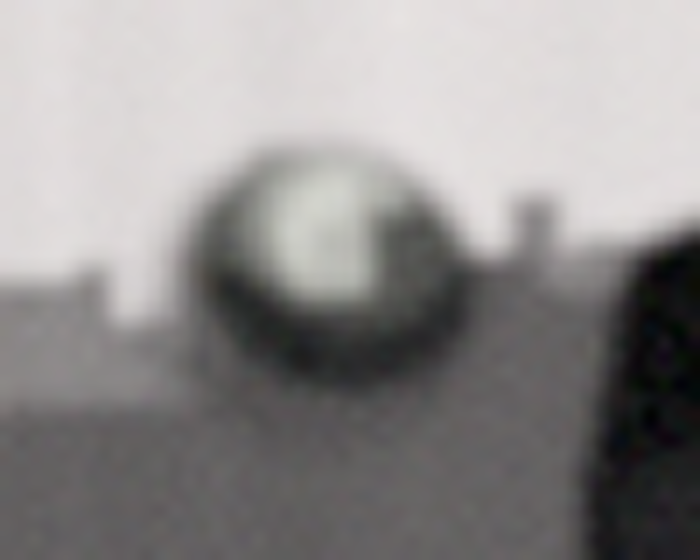

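```bash
python3 - <<'E'
from h import *
print(tl((248.4,203.9),.005,1),tl((248.6,202.1),.0195,1),tl((255,209),.005),tl((548,209),.005))
E
```

```text
[ 33.06966154 -19.51398088] [ 29.78201651 -21.16887671] [ 63.26255777 -53.51698935] [63.35774245 57.23625604]
```

```bash
python3 - <<'E'
from h import *
print(tl((185,100),.0875),tl((545,100.5),.0875))
H=eyes.camera_params("wrist")["hand_eye"]; print(H.round(4))
E
```

```text
[ 110.21622162 -112.20741437] [110.08780935  77.96240388]
[[ 7.000e-04 -9.521e-01 -3.059e-01  8.300e-02]
 [ 1.000e+00  1.000e-03 -8.000e-04  1.000e-03]
 [ 1.100e-03 -3.059e-01  9.521e-01 -1.584e-01]
 [ 0.000e+00  0.000e+00  0.000e+00  1.000e+00]]
```

Call:
apply_moves(targets=[1,-0.004,-0.003,0,0,1,0,0,0.01,0,1,0,0,0.01,0,1,0,0,0.006,0,1,0,0,0,0])

```text
clock: 26.48
position: [0.5423, -0.0736, 0.094]
ee_rot: [3.14, -0.084, -0.001]
force: [-0.3, 0.1, -3.2]
width: 0.196
```

```bash
python3 - <<'E'
from h import *
rep(.545,-.0755,-3.1,.081)
im,c=snap("wrist","w14",(200,130,360,240),5)
E
```

```text
t 26.475 pos [ 0.5423 -0.0736  0.094 ] yaw -3.07 q7 -1.29 F [-0.3  0.1 -3.2] w 0.196 
need units [0.0071 0.0043 0.0326] turn 0.0004
```

View pics/w14.png

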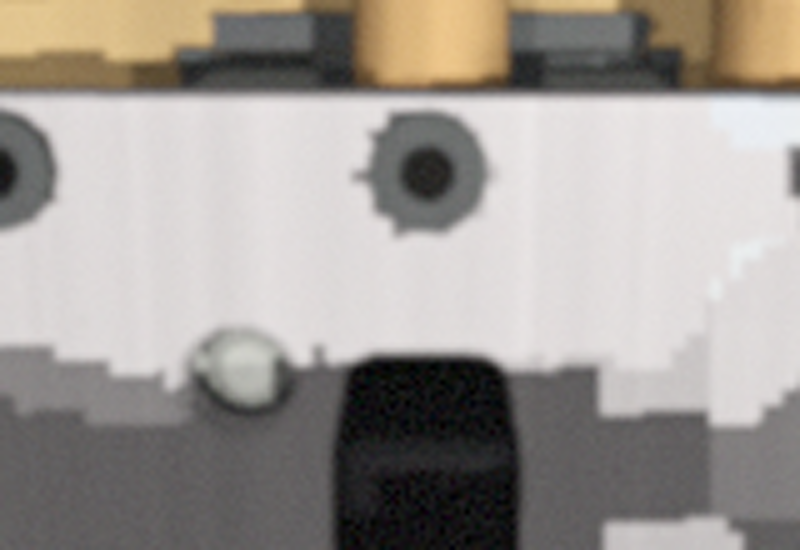

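Call:
apply_moves(targets=[1,0,0,0.01,0,1,0,0,0.01,0,1,0,0,0.01,0,1,0,0,0.005,0,1,0,0,0,0])

```text
clock: 27.15
position: [0.5423, -0.0736, 0.081]
ee_rot: [-3.14, 0.084, -0.0]
force: [-4.3, 1.4, 8.9]
width: 0.19
```

```bash
python3 - <<'E'
from h import *
rep(.545,-.0755,-3.1,.081)
im,c=snap("wrist","w15",None,1.4)
E
```

```text
t 27.15 pos [ 0.5423 -0.0736  0.081 ] yaw -3.07 q7 -1.28 F [-4.3  1.4  8.9] w 0.19 
need units [0.007  0.0045 0.    ] turn 0.0003
```

View pics/w15.png

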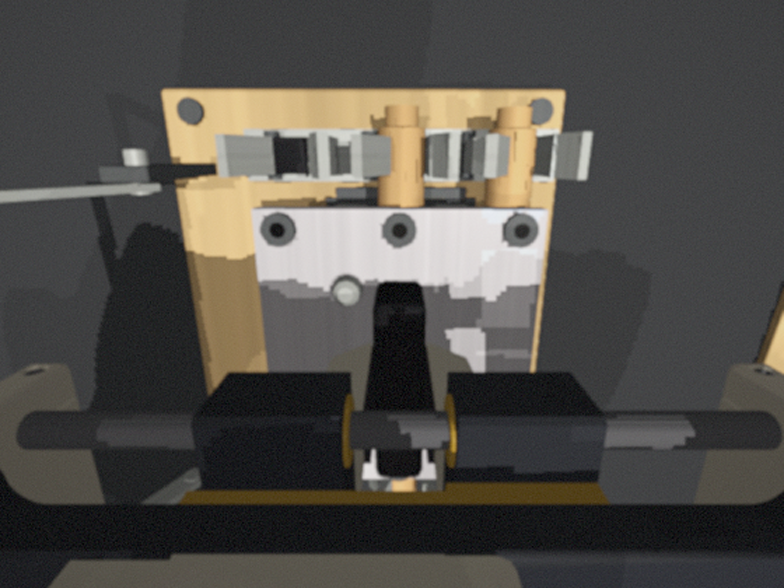

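Call:
apply_moves(targets=[0.5,0,0,-0.002,0,0.5,0,0,0,0,0.5,0,0,0,0,0.5,0,0,0,0,0.5,0,0,-0.03,0,0.5,0,0,-0.06,0,0.5,0,0,-0.1,0,0.5,0,0,-0.1,0,1,0,0,-0.1,0,1,0,-0.1,0,0,1,0,-0.12,0,0,1,0,-0.12,0,0,1,0,-0.1,0,0,1,0,0,0,0,1,0,0,0,0])

```text
clock: 29.08
position: [0.5518, 0.1014, 0.2377]
ee_rot: [3.14, -0.085, 0.001]
force: [1.2, -0.2, -0.5]
width: 0.006
```

```bash
python3 - <<'E'
from h import *
rep(.5535,.0985,-3.1,.115)
im,c=snap("wrist","w16",None,1.4)
snap("scene","sc16",(190,170,330,275),5.7)
snap("side","sd16",(200,150,350,262),5.3)
E
```

```text
t 29.075 pos [0.5518 0.1014 0.2377] yaw -3.09 q7 -1.72 F [ 1.2 -0.2 -0.5] w 0.006 
need units [0.0046 0.0068 0.3067] turn 0.0001
```

View pics/w16.png

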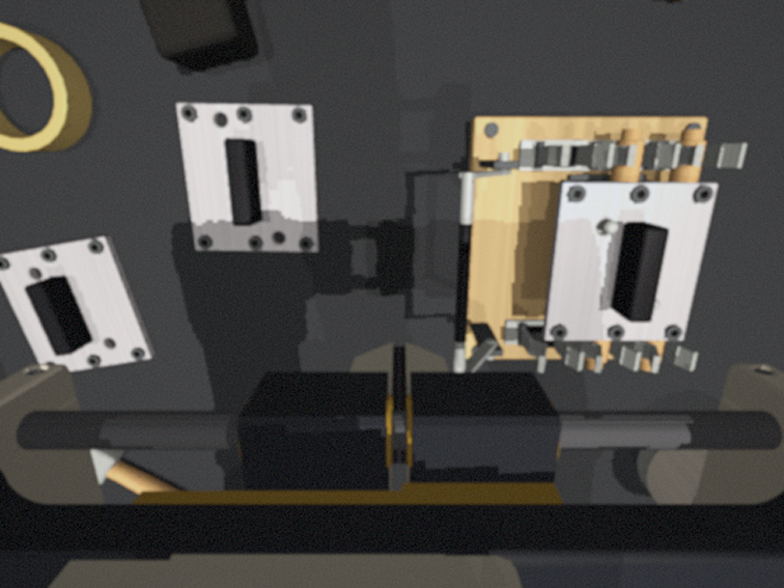

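View pics/sc16.png

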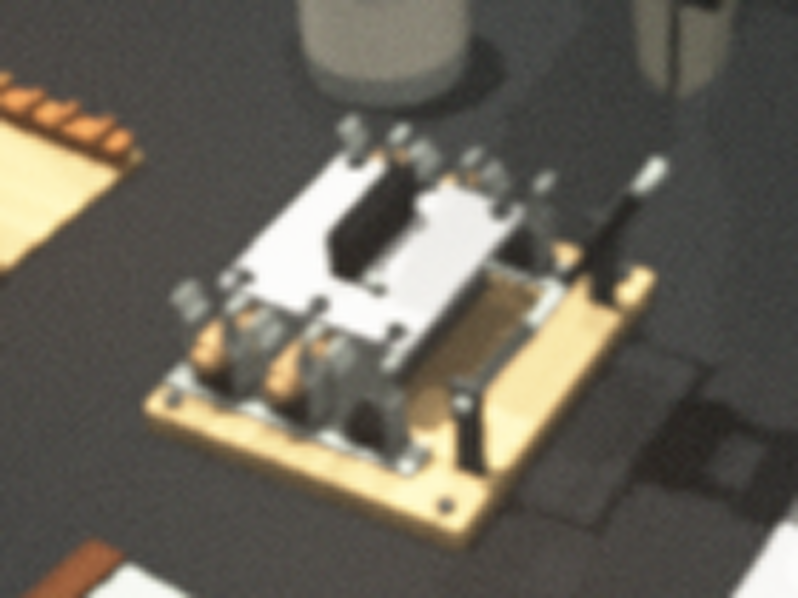

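View pics/sd16.png

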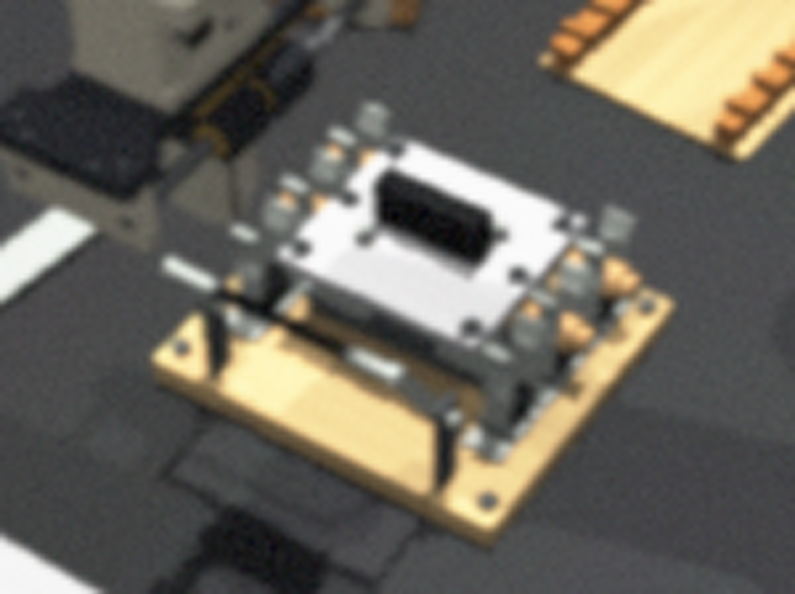

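Call:
apply_moves(targets=[1,0.004,0,0.1,0,1,0,0,0.12,0,1,0,0,0.085,0,1,0,0,0,0,1,0,0.03,0,0,1,0,0.04,0,0,1,0,0.04,0,0,1,0,0.03,0,0,1,0,0,0,0])

```text
clock: 30.35
position: [0.5503, 0.0442, 0.1155]
ee_rot: [3.14, -0.088, 0.0]
force: [-0.2, 0.6, 0.1]
width: 0.005
```

```bash
python3 - <<'E'
from h import *
rep(.549,-.0006,-3.1,.115)
snap("scene","sc17",(190,150,330,255),5.7)
snap("side","sd17",(180,130,350,257),4.7)
E
```

```text
t 30.35 pos [0.5503 0.0442 0.1155] yaw -3.21 q7 -1.55 F [-0.2  0.6  0.1] w 0.005 
need units [0.0031 0.1119 0.0013] turn -0.0012
```

View pics/sc17.png

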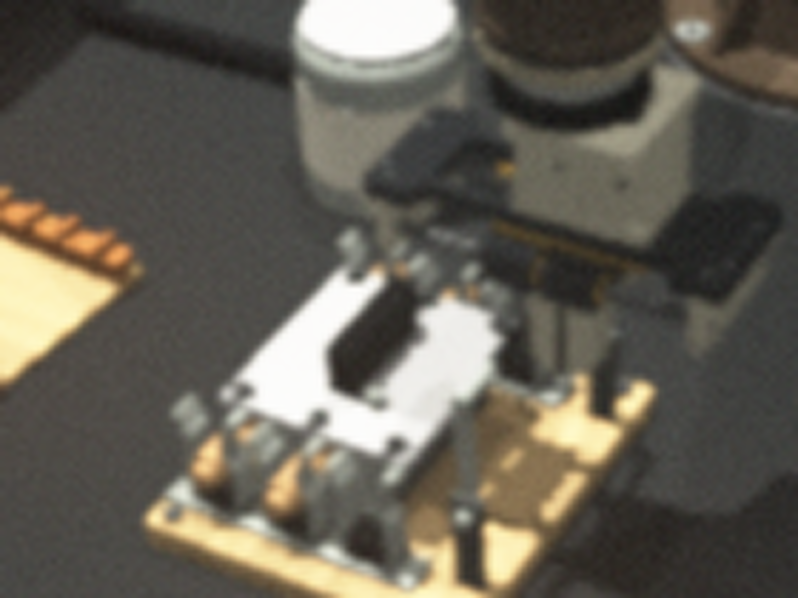

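View pics/sd17.png

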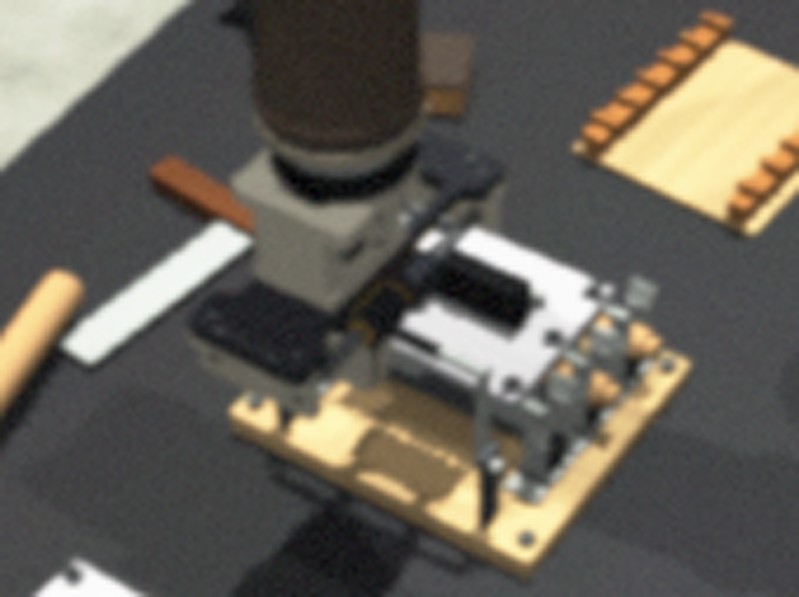

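Call:
apply_moves(targets=[1,0,0.03,0,0,1,0,0.03,0,0,1,0,0.03,0,0,1,0,0.02,0,0,1,0,0,0,0])

```text
clock: 31.08
position: [0.548, 0.0009, 0.1153]
ee_rot: [3.14, -0.087, 0.0]
force: [0.1, 0.2, 0.1]
width: 0.003
```

```bash
python3 - <<'E'
from h import *
rep(.549,-.0006,-3.1,.115)
snap("wrist","w18",None,1.4)
snap("side","sd18",(180,130,350,257),4.7)
E
```

```text
t 31.075 pos [0.548  0.0009 0.1153] yaw -3.16 q7 -1.47 F [0.1 0.2 0.1] w 0.003 
need units [0.0026 0.0037 0.0007] turn -0.0007
```

View pics/w18.png

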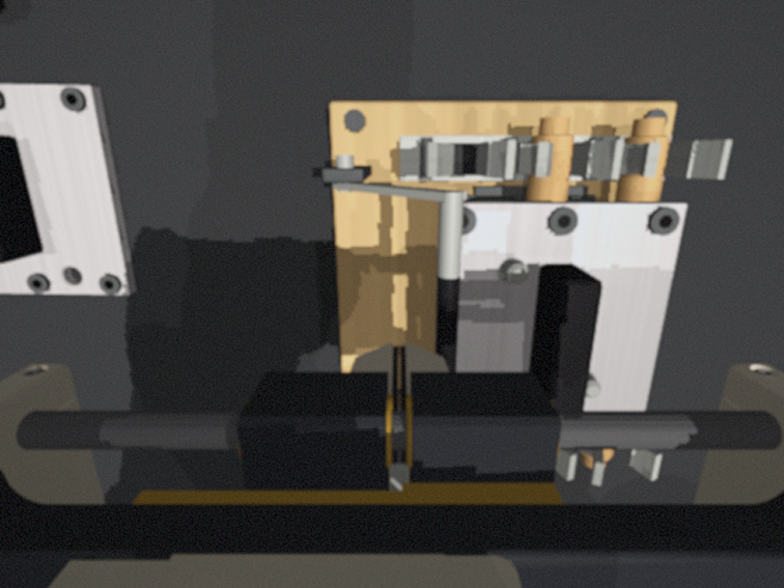

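View pics/sd18.png

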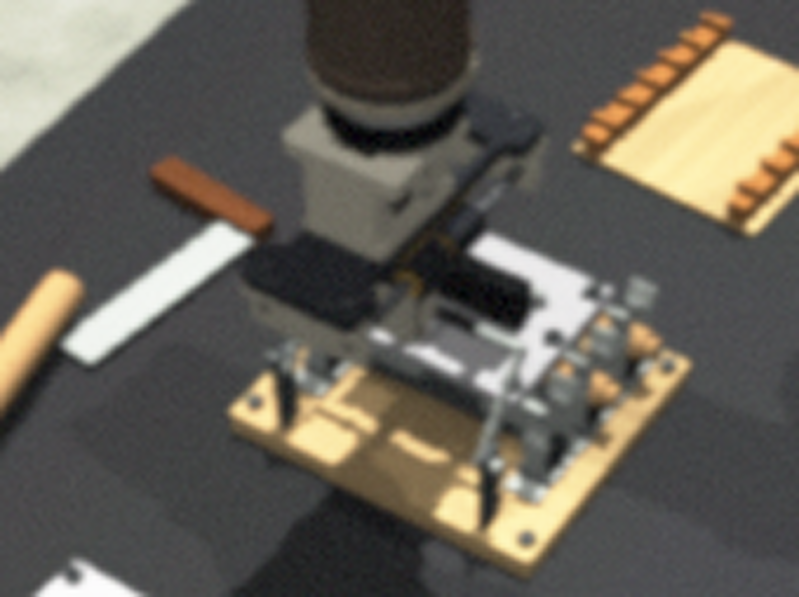

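Call:
apply_moves(targets=[1,0,-0.01,-0.06,0,1,0,0.05,0,0,1,0,0.04,0,0,1,0,0,0,0,1,0,0,0.04,0,1,0,0,0.04,0,1,0,0,0.03,0,1,0,0,0.015,0,1,0,0,0.008,0,1,0,0,0,0])

```text
clock: 32.42
position: [0.5455, -0.051, 0.0874]
ee_rot: [3.119, -0.11, 0.005]
force: [-10.3, -61.8, 26.6]
width: 0.003
```

```bash
python3 - <<'E'
from h import *
rep(.547,-.033,-3.1,.084)
E
```

```text
t 32.425 pos [ 0.5455 -0.051   0.0874] yaw -4.02 q7 -1.39 F [-10.3 -61.8  26.6] w 0.003 
need units [ 0.0004 -0.0454  0.0075] turn -0.0102
```

```bash
python3 - <<'E'
from h import *
snap("wrist","w19",None,1.4)
snap("side","sd19",(180,130,350,257),4.7)
print(arm.observe()["force"])
E
```

```text
[-10.04658359 -62.10997037  26.36560506]
```

View pics/w19.png

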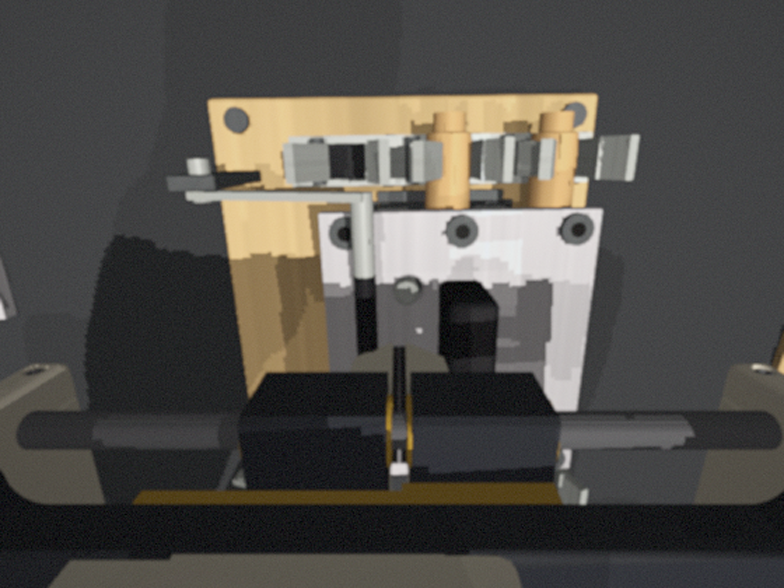

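View pics/sd19.png

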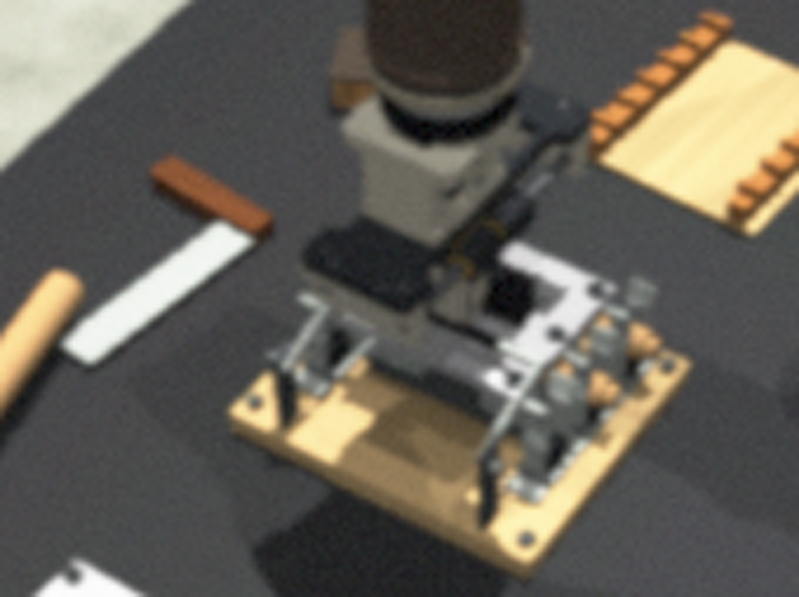

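Call:
apply_moves(targets=[1,0,0,-0.05,0,1,0,0,-0.06,0,1,0,0,-0.03,0,1,0,0,0,0])

```text
clock: 33.02
position: [0.5465, -0.0289, 0.1416]
ee_rot: [-3.14, 0.082, -0.001]
force: [0.5, 0.3, -0.7]
width: 0.005
```

```bash
python3 - <<'E'
from h import *
rep(.547,-.033,-3.1,.14)
snap("wrist","w20",None,1.4)
snap("side","sd20",(180,130,350,257),4.7)
E
```

```text
t 33.025 pos [ 0.5465 -0.0289  0.1416] yaw -2.99 q7 -1.43 F [ 0.5  0.3 -0.7] w 0.005 
need units [0.0019 0.0102 0.004 ] turn 0.0013
```

View pics/w20.png

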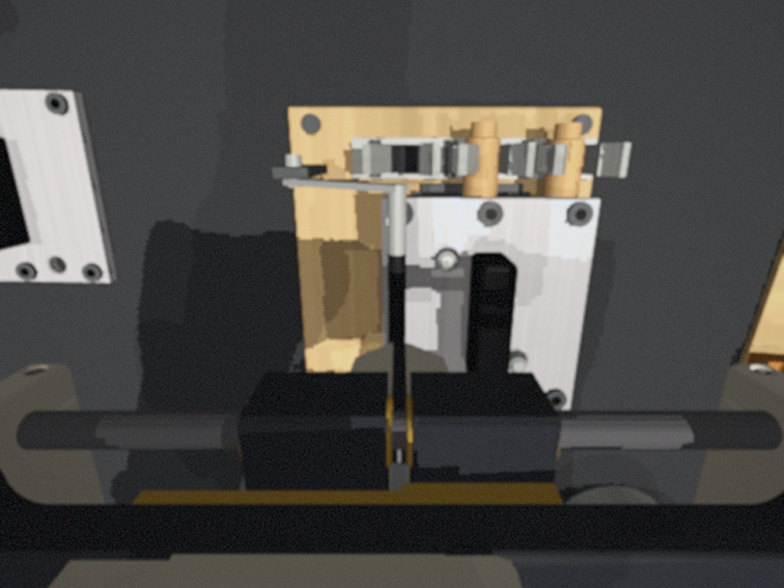

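View pics/sd20.png

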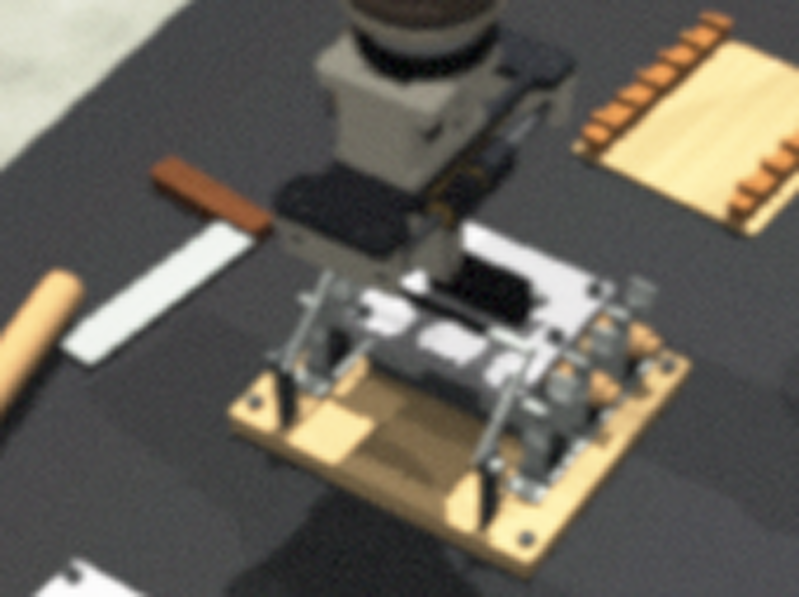

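Call:
apply_moves(targets=[1,0,0.006,0.03,0,1,0,0,0.03,0,1,0,0.006,0.015,0,1,0,0.006,0.015,0,1,0,0,0,0])

```text
clock: 33.75
position: [0.5454, -0.0385, 0.1053]
ee_rot: [3.139, -0.087, -0.001]
force: [-0.4, -1.0, 1.0]
width: 0.003
```

```bash
python3 - <<'E'
from h import *
rep(.547,-.0405,-3.1,.084)
snap("wrist","w21",None,1.4)
E
```

```text
t 33.75 pos [ 0.5454 -0.0385  0.1053] yaw -3.17 q7 -1.39 F [-0.4 -1.   1. ] w 0.003 
need units [0.0042 0.0047 0.0532] turn -0.0008
```

View pics/w21.png

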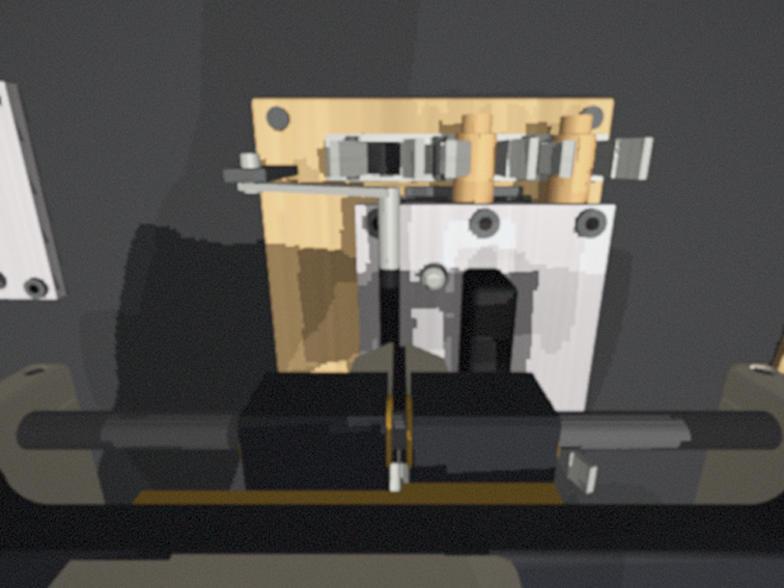

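Call:
apply_moves(targets=[1,0,0,0.015,0,1,0,0.003,0.015,0,1,0,0.003,0.015,0,1,0,0,0.008,0,1,0,0,0.004,0,1,0,0,0,0])

```text
clock: 34.55
position: [0.5456, -0.0393, 0.0839]
ee_rot: [-3.14, 0.084, 0.0]
force: [-4.6, 0.7, 14.4]
width: 0.007
```

```bash
python3 - <<'E'
from h import *
rep(.547,-.0405,-3.1,.084)
snap("wrist","w22",None,1.4)
E
```

```text
t 34.55 pos [ 0.5456 -0.0393  0.0839] yaw -3.08 q7 -1.36 F [-4.6  0.7 14.4] w 0.007 
need units [ 0.0036  0.0027 -0.0001] turn 0.0003
```

View pics/w22.png

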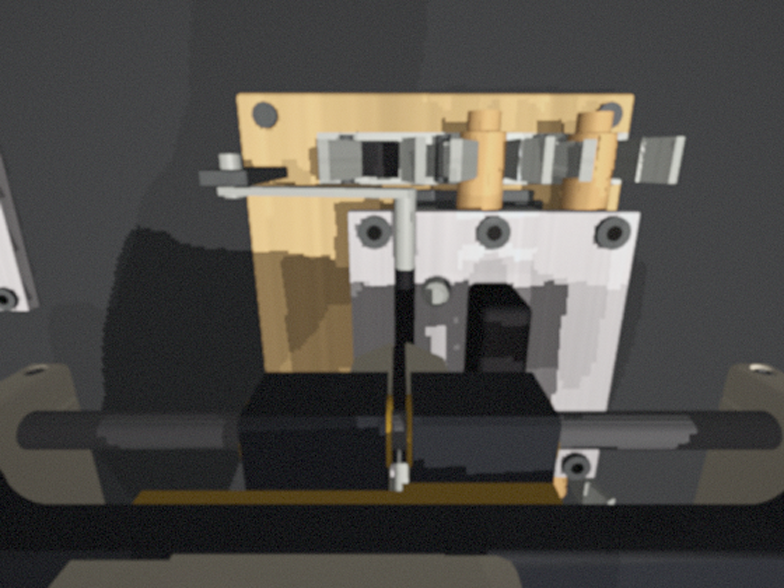

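Call:
apply_moves(targets=[1,0,0,-0.03,0,1,0,0,-0.08,0,1,0,0,-0.1,0,1,0,0,-0.1,0,1,0,0,-0.06,0,1,-0.1,0,0,0,1,-0.05,0,0,0,1,0,0,0,0,1,0,0,0,0])

```text
clock: 35.72
position: [0.4867, -0.036, 0.2315]
ee_rot: [-3.14, 0.083, -0.002]
force: [0.5, 0.0, -0.1]
width: 0.003
```

```bash
python3 - <<'E'
from h import *
rep(.547,-.0405,-3.1,.084)
snap("wrist","w23",None,1.4)
snap("scene","sc23",(190,170,330,275),5.7)
snap("side","sd23",(200,150,350,262),5.3)
for n in("scene","side"): snap(n,n+"24",None,1.4)
E
```

```text
t 35.725 pos [ 0.4867 -0.036   0.2315] yaw -3.04 q7 -1.52 F [ 0.5  0.  -0.1] w 0.003 
need units [0.1506 0.0034 0.369 ] turn 0.0006
```

View pics/w23.png

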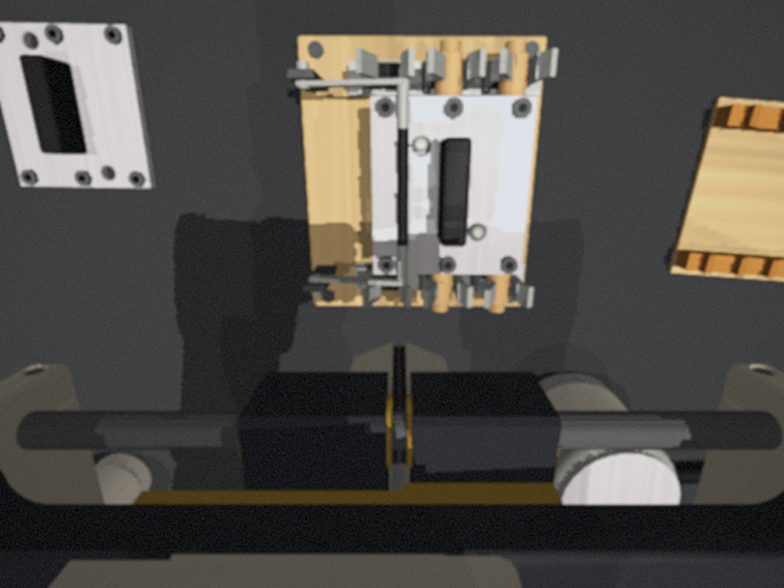

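View pics/sc23.png

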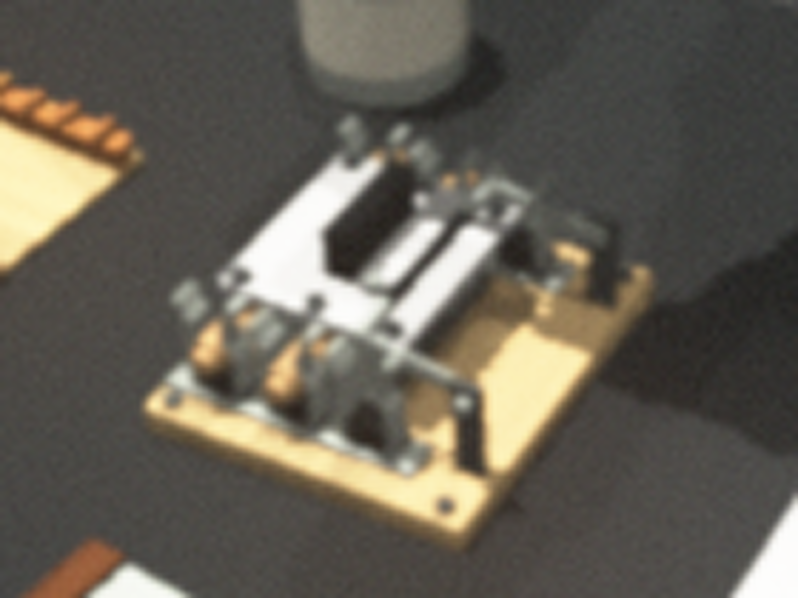

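View pics/sd23.png

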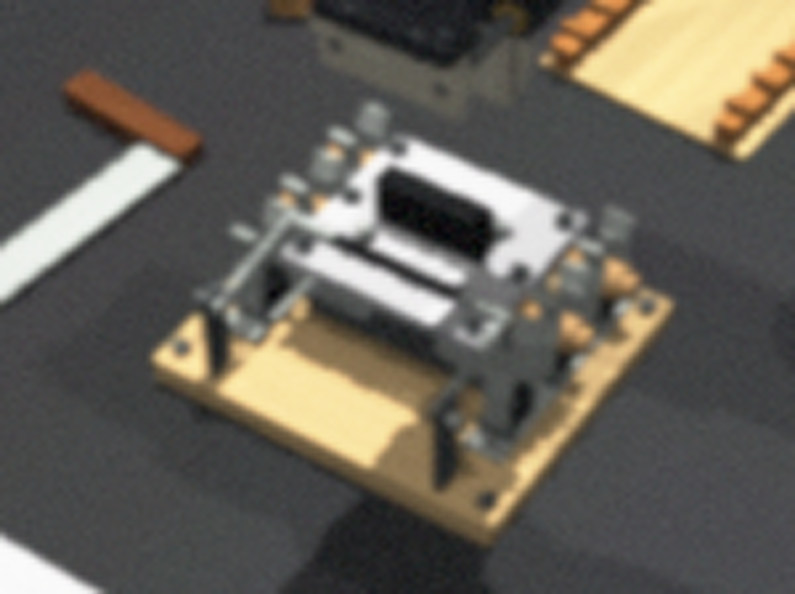

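View pics/scene24.png

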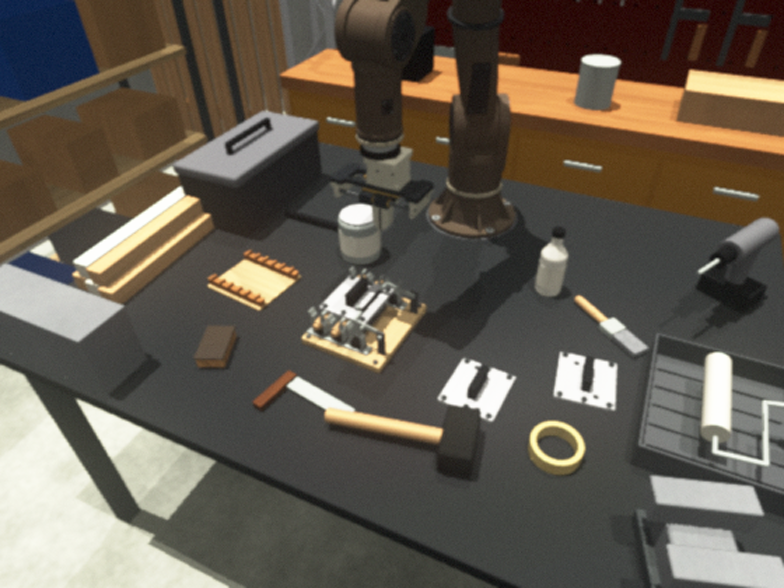

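View pics/side24.png

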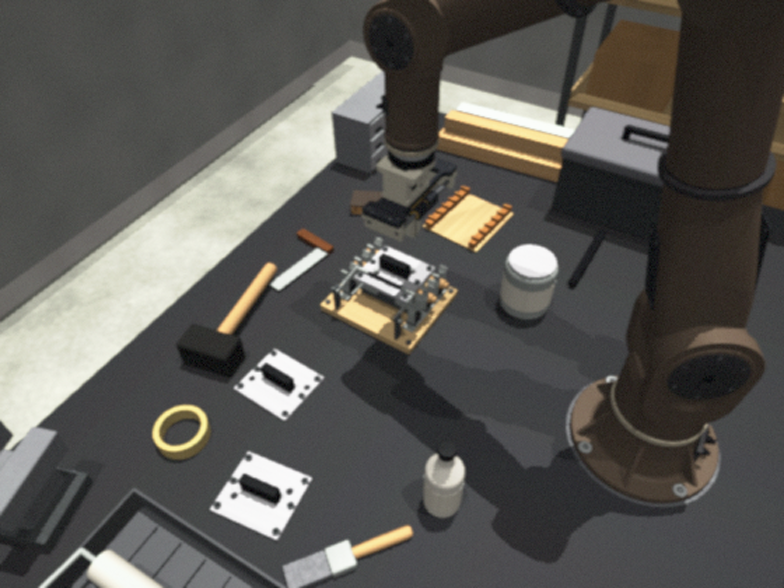

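```bash
python3 - <<'E'
from h import *
im=cv2.imread("pics/w23_raw.png"); cv2.imwrite("pics/w23z.png",cv2.resize(im[20:235,205:405],None,fx=3,fy=2.79,interpolation=cv2.INTER_CUBIC))
zt=.2315
for n,a,b in [("clip2",(452,41),(442,312)),("clip1",(517,41),(498,313))]:
    print(n,tl(a,zt-.05),tl(b,zt-.05))
A=[tl(p,zt-.018) for p in [(298,37),(547,37),(526,306),(315,306)]]; print("base",np.round(A,1).tolist(), "xmid", np.mean(A,0))
print("clip2 mid",(tl((452,41),zt-.05)+tl((442,312),zt-.05))/2,"clip1",(tl((517,41),zt-.05)+tl((498,313),zt-.05))/2)
E
```

```text
clip2 [158.78663065  38.02356314] [-44.32337552  37.44381837]
clip1 [158.80833642  83.6811935 ] [-45.1739227   84.97820893]
base [[168.6, -76.7], [168.7, 114.2], [-50.3, 118.2], [-50.5, -76.6]] xmid [59.09775406 19.78291011]
clip2 mid [57.23162757 37.73369076] clip1 [56.81720686 84.32970121]
```

View pics/w23z.png

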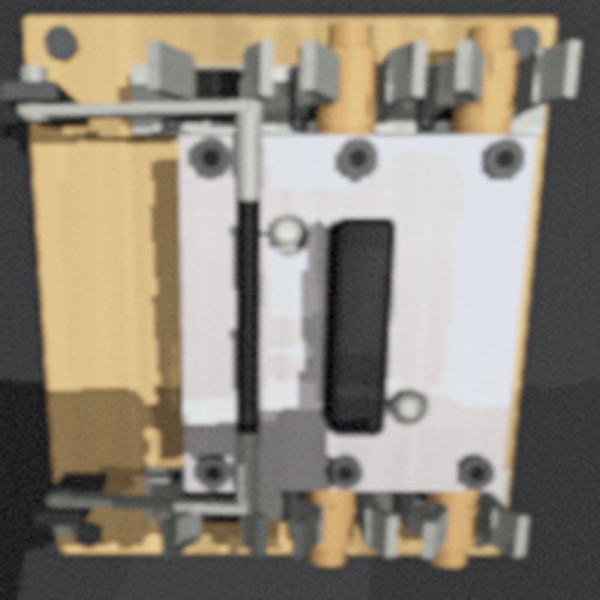

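```bash
python3 - <<'E'
from h import *
print(arm.observe()["clock"]); print(arm.sign_off())
E
```

```text
35.975
the job is handed in; nothing more can be done
None
```

The job is handed in at about 36 s. No verdict is reported.

**Rungs:** Two rungs were on the rest. I pressed them home at y = -46 and y = 0. The last wrist picture shows the jaws over both rungs at each end, each centred within about 2 mm by camera.

**Plate:** The pins stand at d = 30 mm, and the plate nearest the robot had matching holes. I tried it first; it dropped over both pins and lies home on the rest blocks. The gripper height and an upward force of 9 N showed the contact. The other two plates were never touched and lie flat, handle up.

**Hold-down bar:** My first press missed. The closed fingers went down between the bar and the plate's handle, with about 62 N sideways on the fingers. That is below the 120 N wrist limit, and I took it as finger load rather than load on the gripper body. I lifted clear and pressed again on top of the bar. It stopped with the fingertips at 83.9 mm under 14 N, which is right for a bar lying on the plate. The pictures afterwards show the plate still home and the bar flat on it.

**Disagreements:** A single scene-camera estimate put the rung ends 13–16 mm short. I put this down to reading where they come out at the clips, because the expected positions drawn on that picture and the final wrist measurement both agreed to a few millimetres. The wrist camera calibration also drifted by about 1 mm during the run. By eye in the final scene and side pictures, the other items are in place.

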